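# Set out the paints on the desk rack in the tray's order

## Task

Move the four paint bottles from the white storage tray into the tilted wooden desk rack, one to each bay, keeping the same left-to-right order that they have in the tray. Set each one down gently, do not drop it in; it should end standing flat on the sloping floor and leaning back against the rack's backstop. Do not tip a bottle over, and leave the water cup where it stands.

Things in the scene. Friction and masses are not known exactly. Their poses are not given: they have to be found in the camera images.
- paint_red: vermilion red paint bottle, rigid, round, loose, 0.1-0.16 kg: body 42 mm in diameter up to 74 mm height, then a cap 26 mm in diameter, same colour, up to 100 mm; a paper label band. Origin: centre of its underside; z up along the bottle. It starts upright in one of the 4 compartments (74 mm pitch, walls 25 mm high above the table) of the fixed white tray, whose floor is 6 mm above the table.
- paint_yellow: yellow paint bottle, rigid, round, loose, 0.1-0.16 kg: body 42 mm in diameter up to 74 mm height, then a cap 26 mm in diameter, same colour, up to 100 mm; a paper label band. Origin: centre of its underside; z up along the bottle. It starts upright in one of the 4 compartments (74 mm pitch, walls 25 mm high above the table) of the fixed white tray, whose floor is 6 mm above the table.
- paint_teal: blue-green (teal) paint bottle, rigid, round, loose, 0.1-0.16 kg: body 42 mm in diameter up to 74 mm height, then a cap 26 mm in diameter, same colour, up to 100 mm; a paper label band. Origin: centre of its underside; z up along the bottle. It starts upright in one of the 4 compartments (74 mm pitch, walls 25 mm high above the table) of the fixed white tray, whose floor is 6 mm above the table.
- paint_brown: very dark brown paint bottle, rigid, round, loose, 0.1-0.16 kg: body 42 mm in diameter up to 74 mm height, then a cap 26 mm in diameter, same colour, up to 100 mm; a paper label band. Origin: centre of its underside; z up along the bottle. It starts upright in one of the 4 compartments (74 mm pitch, walls 25 mm high above the table) of the fixed white tray, whose floor is 6 mm above the table.
- swatch_red: vermilion red swatch card, 24 x 46 x 2 mm, fixed flat on the ledge along the white tray's front (robot side), 46 mm in front of the red bottle's starting place; it keeps showing the tray's order when the bottles are gone. Origin: centre of its underside, 16 mm above the table; x away from the robot towards the compartment, y to the left along the row, z up.
- swatch_yellow: yellow swatch card, 24 x 46 x 2 mm, fixed flat on the ledge along the white tray's front (robot side), 46 mm in front of the yellow bottle's starting place; it keeps showing the tray's order when the bottles are gone. Origin: centre of its underside, 16 mm above the table; x away from the robot towards the compartment, y to the left along the row, z up.
- swatch_teal: blue-green (teal) swatch card, 24 x 46 x 2 mm, fixed flat on the ledge along the white tray's front (robot side), 46 mm in front of the teal bottle's starting place; it keeps showing the tray's order when the bottles are gone. Origin: centre of its underside, 16 mm above the table; x away from the robot towards the compartment, y to the left along the row, z up.
- swatch_brown: very dark brown swatch card, 24 x 46 x 2 mm, fixed flat on the ledge along the white tray's front (robot side), 46 mm in front of the brown bottle's starting place; it keeps showing the tray's order when the bottles are gone. Origin: centre of its underside, 16 mm above the table; x away from the robot towards the compartment, y to the left along the row, z up.
- rack_bed: plywood desk rack's sloping bed, fixed, falling 15 deg away from the robot to a 60 mm high backstop; 4 bays 68 wide x 60 deep, dividers 25 high, ends 40, front lip 8. Origin: on the bed at the backstop's foot, mid-row, 16 mm up; x downslope to the backstop, y left, z square to the bed. Bay centres y = 111, 37, -37, -111 mm; a seated bottle: x = -21 mm, z = 0, along z; it won't slide down by itself
- cup: beige water cup, 82 mm across the rim, 105 mm high, standing loose to the right of the tray and rack; not to be disturbed. Origin: centre of its underside. (Also about, no part of the job: a flat white box of paint tubes on the left, a white eraser on the right. Tray and rack stand one behind the other, both facing the robot; either may be nearer.)
Things that resemble listed ones, but are neither listed nor needed, are in the scene too. There is more than one size of the paint_yellow; the job needs the middle-sized.

How it is judged:
By the outcome, as a careful person would: the job done as asked, in the order asked, and still so for the second after the job is handed in, with the robot touching nothing.
It also fails if it takes over 96 s, if anything falls off the work surface, if the arm or the gripper's body presses on something with over 40 N, if the wrist force passes 120 N, or if a joint passes its speed limit or range.

## Robot

A 7-joint arm with a two-finger parallel gripper is mounted at the origin on the work surface. World frame = base frame: x ahead of the robot, y to its left, z up, the work surface at z = 0. Lengths are in m, angles in rad, forces in N, time in s.
With the tool pointing down it reaches from about 0.4 to 0.85 m from the base axis. Payload 10.4 kg.
Tool frame: the origin (TCP) lies midway between the tips of the shut fingers; the grasp point (between the pads) lies 19 mm behind it; z points along the fingers, y is the line along which they close (so a half turn about z gives the same grasp; the last joint's range is limited). The gripper opens to 87 mm and grips with 3 to 60 N. Pads are 19 mm wide; open, the fingers measure 117 mm over their backs; the gripper's body (75 mm by 190 mm) begins 51 mm behind the grasp point.
Start: joints at [1.31, 0.332, -0.065, 1.46, 0.022, 1.35, -0.088], TCP at [0.147, -0.607, 0.19] pointing down, gripper open.
Joint ranges: [-2.6, 2.6], [-0.5, 2.12], [-1.47, 1.34], [0.16, 2.42], [-1.27, 4.41], [0.06, 2.06], [-2.6, 2.6]. Speed limits (rad/s): [2.22, 2.22, 2.79, 2.79, 3.14, 3.14, 3.14].

## Interface

Orientations are given as a unit quaternion [x, y, z, w].
In Python, from bench import r gives the robot as it stands.
- The arm moves only by the tool arm_command, never from a script. Its argument "moves" is one flat list of numbers, 4 for each row, row after row: the shift along the tool's x, y, z in cm, then the turn about the tool's z in degrees. A call has 1 to 12 rows; each row shifts and turns the commanded pose from where the row before left it, along the tool's axes as they then stand; what a row does not reach is not made up. A row lasts 1/12 s, in which the tool goes at most 41.7 mm and 7.16 degrees, less where a joint would pass 70% of its speed; a pose out of reach is approached as far as the arm can. A call with a gripper value outside its range is refused whole. "fingers" is the opening in per cent of the stroke, from 0 (shut) to 100 (fully open), set as the call begins (left out, the last holds). The fingers move at their own pace and stop on an object; "squeeze" is the grip in N (left out, the last holds). Time passes only in rows, so rows that do not move let the fingers close. It gives the time, the measured TCP pose, the force, the opening and the grip force at its end, in the units of the state.
- r.read_state(): the state, without advancing time (a new reading comes with each control period).
- r.camera(name): name is "side" or "top"; returns the picture (480x640x3 uint8, red, green, blue); there is no depth.
- r.camera_info(name): a dict with "fx", "fy", "cx", "cy" (pixels), "origin" and "attitude" of the camera in the world. Camera axes: x right, y up, looking along -z (the intrinsics and any distortion apply to the point x, -y, -z); pixel columns grow to the right and rows downward; lengths in m; the calibration is good to about 2 mm. A picture is of the moment at which its call begins. camera_info takes no time and is no camera call.
- r.close_job(): hands the job in; it is judged then, once.
The state is a dict: "time": time; "joint_positions": joint angles; "joint_vel": joint speeds; "joint_torque": joint torques, N m; "ee_pos": TCP position; "eef_rot": TCP orientation; "ft_force": force on the tool from outside, world axes, zero at the start; "torque": the same for the moment, N m; "width": finger opening in m; "grip_force": force on a finger pad.
Only numpy, scipy, OpenCV 4.12 (cv2) and the standard library are available. Lean on these libraries where they do the work, as an engineer would, in place of code of your own. Each camera call takes 0.05 s, during which the arm holds its last target. There are 200 camera calls.

## Working session

There is one attempt and no reset: what is moved stays moved. The work goes in short steps, Python scripts to look and compute and a tool call to move; the robot and the scene stay as the last step left them, time stands still between calls to the robot, and variables do not carry over. Pictures are saved under pics/ and viewed, at most 14 in all, crops included, and the job is handed in when it is done.

Besides the shell and the picture viewer there is one more tool, called after "Call:" as a command line: name --argument value ..., lists and objects as JSON in quotes. arm_command: Moves the arm, as the interface text tells. Its arguments: {"type":"object","properties":{"moves":{"type":"array"},"fingers":{"type":"number"},"squeeze":{"type":"number"}},"required":["moves"]}

```bash
mkdir -p pics
python3 - <<'E'
from bench import r
import cv2
for n in("top","side"):
    cv2.imwrite(f"pics/{n}0.png",r.camera(n)[:,:,::-1]); print(r.camera_info(n))
print(r.read_state())
E
```

```text
{'fx': 510.7227947365801, 'fy': 510.7227947365801, 'cx': 312.6482289934739, 'cy': 240.33925266527476, 'origin': array([ 0.35987873, -0.10588004,  0.87989363]), 'attitude': array([-0.06797832,  0.07430298,  0.7495542 , -0.65423735])}
{'fx': 455.89606822540566, 'fy': 455.89606822540566, 'cx': 326.3101656909717, 'cy': 239.4051484726091, 'origin': array([0.3445535 , 0.43452062, 0.69294901]), 'attitude': array([-0.05568983,  0.35783855,  0.91659209, -0.16943777])}
{'time': 0.1, 'joint_positions': array([ 1.31038241,  0.33279777, -0.06465763,  1.46082168,  0.02159094,
        1.34991345, -0.08849599]), 'joint_vel': array([ 0.00018764, -0.00143989,  0.00180627, -0.00280231,  0.00085949,
        0.00029414, -0.00192558]), 'joint_torque': array([ 1.60604348e-03, -6.24548650e+01,  2.50683201e-02, -3.90715814e+01,
       -6.13572565e-02,  3.67174158e-02,  6.87718784e-05]), 'ee_pos': array([ 0.14712147, -0.60705083,  0.18905725]), 'eef_rot': array([ 9.92939862e-01,  1.18617213e-01, -1.03979511e-04, -6.14042403e-04]), 'ft_force': array([-0.43624162,  0.53117143, -0.10217463]), 'torque': array([ 0.06831793, -0.03245839, -0.03997653]), 'grip_force': 0.0, 'width': 0.0870563751566762}
```

View pics/top0.png

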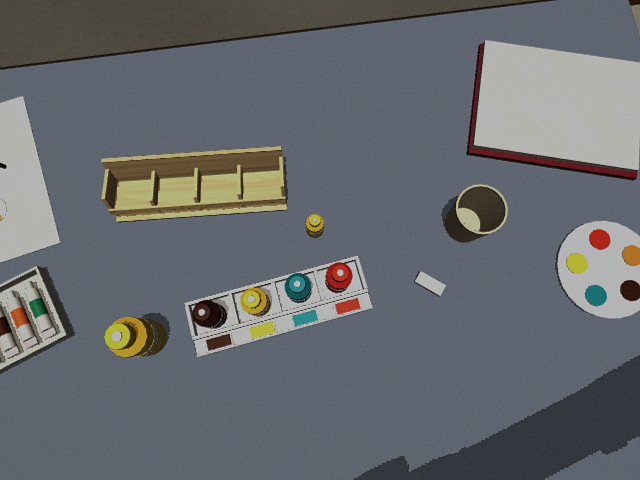

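View pics/side0.png

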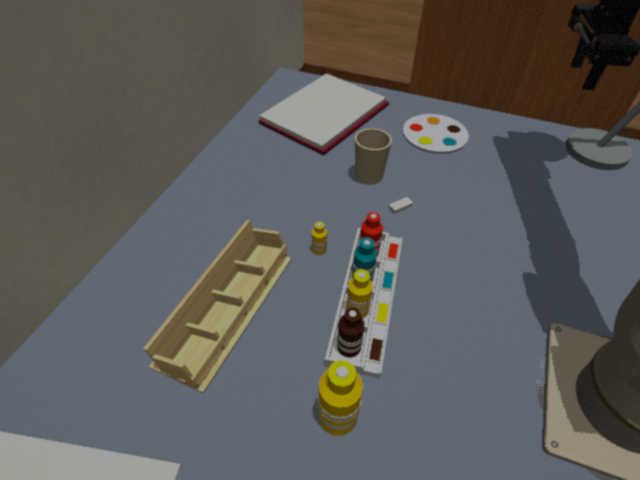

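The top view shows brown, yellow, teal and red from left to right. The caps are at about (208,313), (255,300), (298,287) and (339,276), and the rack is behind the tray at (105-287, 150-220). The large yellow at (130,337) and the small one at (315,224) are decoys. The side view agrees.

```bash
cat > h.py <<'E'
import numpy as np, cv2
from scipy.spatial.transform import Rotation as R
from bench import r
def ray(n,u,v):
    i=r.camera_info(n); d=R.from_quat(i["attitude"]).apply([(u-i["cx"])/i["fx"],-(v-i["cy"])/i["fy"],-1.]); return np.array(i["origin"]),d
def onz(n,u,v,z):
    o,d=ray(n,u,v); return o+d*(z-o[2])/d[2]
def tri(p,q):
    (a,d),(b,e)=ray("top",*p),ray("side",*q)
    s,t=np.linalg.lstsq(np.c_[d,-e],b-a,rcond=None)[0]
    return (a+s*d+b+t*e)/2, np.linalg.norm(a+s*d-b-t*e)
E
python3 - <<'E'
from h import *
T=cv2.imread("pics/top0.png");S=cv2.imread("pics/side0.png")
for n,I,box in(("top",T,(95,140,200,90)),("side",S,(140,215,160,175))):
    x,y,w,h=box; k=4 if n=="top" else 3.4
    cv2.imwrite(f"pics/{n}_rack.png",cv2.resize(I[y:y+h,x:x+w],None,fx=k,fy=k,interpolation=cv2.INTER_CUBIC))
for n,I,box in(("top",T,(185,255,190,105)),("side",S,(325,200,90,175))):
    x,y,w,h=box; hsv=cv2.cvtColor(I[y:y+h,x:x+w],cv2.COLOR_BGR2HSV)
    for c,lo,hi in(("red",(0,150,60),(9,255,255)),("yel",(20,150,80),(35,255,255)),("teal",(82,110,40),(100,255,255)),("brn",(0,40,8),(20,255,75))):
        m=cv2.inRange(hsv,lo,hi); k,l,st,ce=cv2.connectedComponentsWithStats(m)
        for j in range(1,k):
            if st[j,4]>50: 
                u,v=ce[j]+[x,y]; print(n,c,st[j,4],st[j,:4]+[x,y,0,0],np.round([u,v],1),"z.018",onz(n,u,v,.018).round(4),"z.106",onz(n,u,v,.106).round(4))
E
```

```text
top red 485 [326 263  26  26] [338.6 275.6] z.018 [ 0.4686 -0.161   0.018 ] z.106 [ 0.4575 -0.1554  0.106 ]
top red 239 [335 298  25  16] [347.2 305.7] z.018 [ 0.4163 -0.168   0.018 ] z.106 [ 0.4105 -0.1617  0.106 ]
top red 76 [212 336  19  13] [219.9 341.8] z.018 [0.3858 0.0498 0.018 ] z.106 [0.3832 0.0339 0.106 ]
top yel 485 [241 287  26  27] [253.4 300.4] z.018 [ 0.4464 -0.013   0.018 ] z.106 [ 0.4376 -0.0225  0.106 ]
top yel 238 [250 322  25  16] [261.9 329.5] z.018 [ 0.3964 -0.0216  0.018 ] z.106 [ 0.3927 -0.0302  0.106 ]
top teal 498 [285 273  26  29] [297.6 286.1] z.018 [ 0.4602 -0.0897  0.018 ] z.106 [ 0.4499 -0.0914  0.106 ]
top teal 245 [292 310  26  16] [304.7 317.6] z.018 [ 0.4062 -0.0947  0.018 ] z.106 [ 0.4015 -0.0958  0.106 ]
top brn 55 [326 283  19  10] [334.2 288.3] z.018 [ 0.4481 -0.1505  0.018 ] z.106 [ 0.4391 -0.146   0.106 ]
top brn 593 [192 300  35  28] [207.8 313.8] z.018 [0.4345 0.0652 0.018 ] z.106 [0.4269 0.0478 0.106 ]
top brn 232 [207 334  24  16] [218.5 341.6] z.018 [0.3866 0.0521 0.018 ] z.106 [0.3839 0.0359 0.106 ]
side red 411 [361 212  22  30] [371.8 
[... 321 characters left out ...]
 312.3] z.018 [ 0.397  -0.0219  0.018 ] z.106 [0.3902 0.0376 0.106 ]
side yel 245 [325 361  33  14] [340.7 367.9] z.018 [0.4301 0.1036 0.018 ] z.106 [0.419  0.1468 0.106 ]
side teal 502 [354 238  23  31] [365.1 254.6] z.018 [ 0.4644 -0.1385  0.018 ] z.106 [ 0.4487 -0.0638  0.106 ]
side teal 128 [383 272  10  16] [387.6 279.6] z.018 [ 0.4071 -0.0951  0.018 ] z.106 [ 0.3989 -0.0261  0.106 ]
side brn 642 [338 307  27  36] [350.8 326.3] z.018 [0.4392 0.025  0.018 ] z.106 [0.4269 0.0784 0.106 ]
side brn 189 [337 339  24  18] [347.6 348.7] z.018 [0.4307 0.0673 0.018 ] z.106 [0.4194 0.1152 0.106 ]
side brn 174 [370 339  12  21] [375.6 349.2] z.018 [0.3872 0.0515 0.018 ] z.106 [0.3817 0.1015 0.106 ]
```

View pics/top_rack.png

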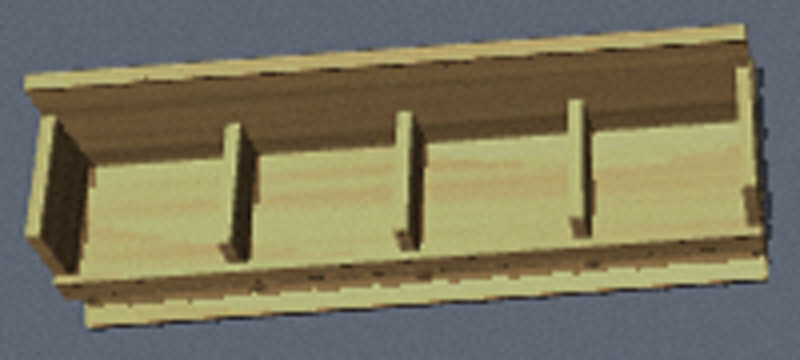

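View pics/side_rack.png

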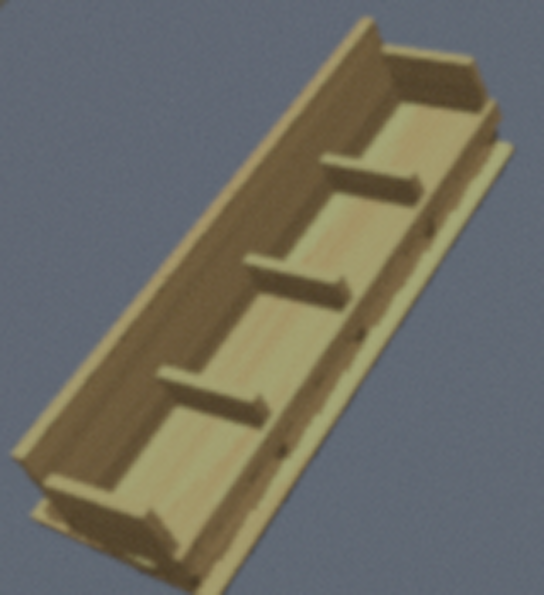

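The crops give the divider top ends and the backstop top corners in both views. I'll triangulate them, and zoom in on the caps.

Run:
```python
from h import *
P={"dL far":((233,125),(162,372)),"dM far":((404,113),(249,260)),"dR far":((575,101),(325,157)),
"dL fr":((228,243),(265,405)),"dM fr":((402,232),(347,285)),"dR fr":((577,219),(417,182)),
"bs L":((27,77),(14,453)),"bs R":((744,27),(367,18))}
for k,(a,b) in P.items():
    p,e=tri((a[0]/4+95,a[1]/4+140),(b[0]/3.4+140,b[1]/3.4+215)); print(k,p.round(4),round(e,4))
T=cv2.imread("pics/top0.png");S=cv2.imread("pics/side0.png")
a=cv2.resize(T[255:335,185:360],None,fx=4,fy=4,interpolation=cv2.INTER_CUBIC)
b=cv2.resize(S[205:365,330:390],None,fx=3.5,fy=3.5,interpolation=cv2.INTER_CUBIC)
cv2.imwrite("pics/caps_t.png",a);cv2.imwrite("pics/caps_s.png",b)
```

```text
dL far [0.689  0.1317 0.039 ] 0.0003
dM far [0.6841 0.0579 0.0387] 0.001
dR far [ 0.6792 -0.0163  0.0405] 0.0002
dL fr [0.6311 0.1344 0.0489] 0.0041
dM fr [0.6257 0.0608 0.0513] 0.0031
dR fr [ 0.6224 -0.0127  0.0494] 0.0022
bs L [0.7092 0.2064 0.0722] 0.0005
bs R [ 0.6898 -0.0934  0.0718] 0.0007
```

View pics/caps_t.png

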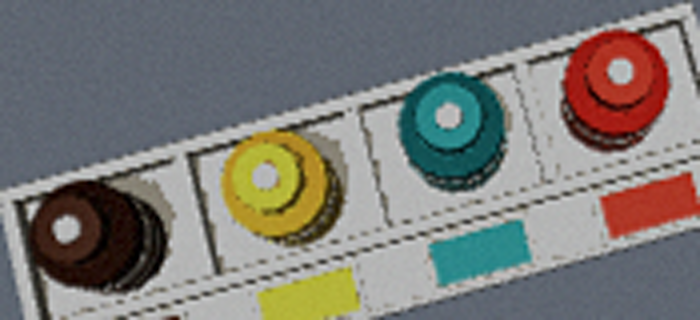

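View pics/caps_s.png

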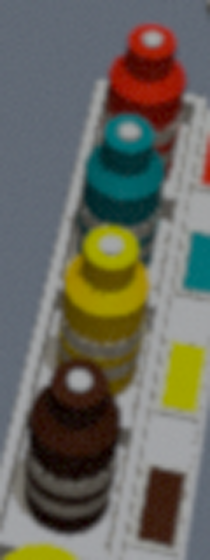

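The white dots on the caps mark the cap tops. I'll triangulate those, plus the large decoy and the cup.

```bash
cat >> h.py <<'E'
def go(x,y,z,yaw=None):
    """remaining shift in tool axes (cm) and turn (deg) to a target"""
    s=r.read_state(); q=R.from_quat(s["eef_rot"]); X=q.as_matrix()[:,0]; a=np.degrees(np.arctan2(X[1],X[0]))
    d=q.inv().apply(np.array([x,y,z])-s["ee_pos"])*100
    return "t%.1f"%s["time"], d.round(2), "yaw",round(a,2), "turn",None if yaw is None else round(a-yaw,2)
E
python3 - <<'E'
from h import *
for k,a,b in(("brown",(67,229),(79,380)),("yellow",(265,176),(111,244)),("teal",(447,116),(130,132)),("red",(620,70),(152,39))):
    p,e=tri((a[0]/4+185,a[1]/4+255),(b[0]/3.5+330,b[1]/3.5+205)); print(k,p.round(4),round(e,4))
print("big",tri((118,337),(342,373)))
print("cup",tri((481,210),(373,141)))
print(go(.4325,.058,.16,7.7))
print(go(.4622,-.1621,.16,7.7))
E
```

```text
brown [0.4309 0.0565 0.1066] 0.0011
yellow [ 0.4404 -0.0195  0.1072] 0.0009
teal [ 0.4533 -0.0905  0.1067] 0.0001
red [ 0.4619 -0.1582  0.1061] 0.0002
big (array([0.40939589, 0.17048277, 0.14205872]), np.float64(0.0020587637804466014))
cup (array([ 0.53169455, -0.39394611,  0.09759889]), np.float64(0.0008103023329939488))
('t0.1', array([ 43.4 , -57.91,   2.98]), 'yaw', np.float64(13.62), 'turn', np.float64(5.92))
('t0.1', array([ 41.1 , -35.82,   2.95]), 'yaw', np.float64(13.62), 'turn', np.float64(5.92))
```

Call:
arm_command --moves '[3.1,-2.6,0,0,3.1,-2.6,0,0,3.1,-2.6,0,0,3.1,-2.6,0,0,3.1,-2.6,0,0,3.1,-2.6,0,0,3.1,-2.6,0,0,3.1,-2.6,0,0,3.1,-2.6,0,0,3.1,-2.6,0,0,3.1,-2.6,0,0,3.1,-2.6,0,5.9]' --fingers 67

```text
time: 1.1
ee_pos: [0.435, -0.2159, 0.1897]
eef_rot: [0.998, 0.071, -0.0, 0.0]
ft_force: [0.7, -1.2, -0.5]
width: 0.0579
grip_force: 0.0
```

```bash
python3 -c "
from h import *
print(go(.4619,-.1582,.16,7.7),r.read_state()['width'])"
```

```text
('t1.1', array([ 3.47, -5.33,  2.97]), 'yaw', np.float64(8.09), 'turn', np.float64(0.39)) 0.05787451971496894
```

Call:
arm_command --moves '[1.75,-2.6,1,0,1.75,-2.6,2,0,0,0,3,0,0,0,0,0,0,0,0,0]'

```text
time: 1.52
ee_pos: [0.4605, -0.1617, 0.1289]
eef_rot: [0.998, 0.07, -0.002, -0.001]
ft_force: [-0.4, 0.1, 0.2]
width: 0.0583
grip_force: 0.0
```

```bash
python3 -c "
from h import *
print(go(.4619,-.1582,.047,7.7),r.read_state()['width'])"
```

```text
('t1.5', array([ 0.22, -0.31,  8.19]), 'yaw', np.float64(7.99), 'turn', np.float64(0.29)) 0.05827718655074
```

Call:
arm_command --moves '[0.2,-0.3,2,0.3,0,0,3,0,0,0,2.2,0,0,0,1,0,0,0,0,0]'

```text
time: 1.93
ee_pos: [0.4623, -0.1593, 0.0471]
eef_rot: [0.998, 0.066, -0.001, -0.0]
ft_force: [0.0, 0.4, -0.4]
width: 0.0582
grip_force: 0.0
```

Call:
arm_command --moves '[0,0,0,0,0,0,0,0,0,0,0,0,0,0,0,0,0,0,0,0]' --fingers 30 --squeeze 12

```text
time: 2.35
ee_pos: [0.4638, -0.1587, 0.0485]
eef_rot: [0.998, 0.067, 0.001, 0.0]
ft_force: [0.3, 0.5, -0.0]
width: 0.0329
grip_force: 0.0
```

Run:
```python
from h import *
a=r.camera("top")[:,:,::-1][230:350,180:380];b=r.camera("side")[:,:,::-1][150:300,290:490]
f=lambda i:cv2.resize(i,(400,int(i.shape[0]*2)),interpolation=cv2.INTER_CUBIC)
cv2.imwrite("pics/g1.png",np.vstack([f(a),f(b)])); print(r.read_state()['width'],r.read_state()['ee_pos'])
```

```text
0.028542917446449684 [ 0.46349523 -0.15854762  0.04812888]
```

View pics/g1.png

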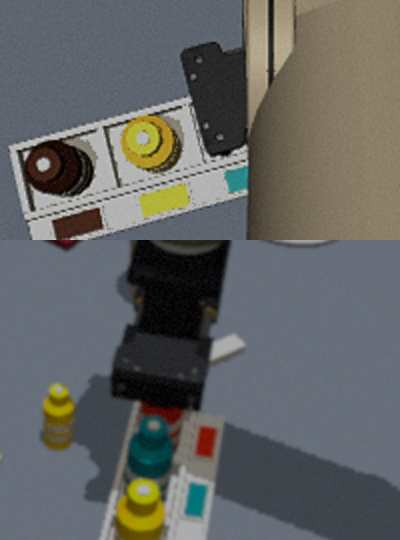

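The gripper sits centred over red, at about (343,280) in the top view. But the width reads 28 mm with no grip force, so I need a closer look.

Run:
```python
from h import *
b=r.camera("side")[:,:,::-1][185:275,325:415]
cv2.imwrite("pics/g2.png",np.clip(cv2.resize(b,(590,590),interpolation=cv2.INTER_CUBIC)*1.6,0,255).astype(np.uint8)); s=r.read_state();print(s['width'],s['grip_force'],s['ft_force'])
```

```text
0.0278031514914947 0.16538672265596688 [ 0.22932976  0.37593286 -0.07520469]
```

View pics/g2.png

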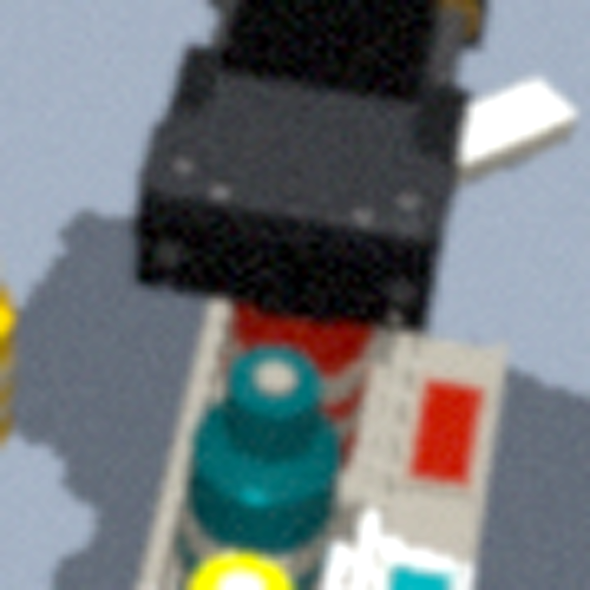

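Run:
```python
from h import *
for u,v in((140,275),(425,325)):
    o,d=ray("side",u/6.556+325,v/6.556+185); print(o+d*((-.065-o[1])/d[1]))
for a in((.4635,-.144,.05),(.4635,-.145,.09),(.4635,-.158,.07)):
    i=r.camera_info("side"); p=R.from_quat(i["attitude"]).inv().apply(np.array(a)-i["origin"]); print(a,i["cx"]-p[0]/p[2]*i["fx"],i["cy"]+p[1]/p[2]*i["fy"])
s=r.read_state(); print(s)
```

```text
[ 0.4856272  -0.065       0.15835498]
[ 0.41356023 -0.065       0.16845267]
(0.4635, -0.144, 0.05) 367.7577102633625 241.7893421402704
(0.4635, -0.145, 0.09) 369.78730406685844 226.85838586317988
(0.4635, -0.158, 0.07) 370.83025813436944 229.6070076959948
{'time': 2.5, 'joint_positions': array([ 0.71393979,  0.21337078, -0.52021628,  1.95132565,  0.12506392,
        1.00757718, -1.30023443]), 'joint_vel': array([ 0.00011488,  0.00241069, -0.00108958,  0.00298943, -0.00117859,
       -0.00147318, -0.0022773 ]), 'joint_torque': array([ 6.18505874e-02, -4.49076211e+01, -3.37276541e+00, -3.37250412e+01,
        1.96180400e-02, -7.47025944e-02,  2.93379489e-03]), 'ee_pos': array([ 0.46343809, -0.15851037,  0.04800488]), 'eef_rot': array([9.97756871e-01, 6.69415871e-02, 1.62196441e-04, 1.56847969e-04]), 'ft_force': array([ 0.22932976,  0.37593286, -0.07520469]), 'torque': array([ 0.09409036,  0.05821171, -0.027606  ]), 'grip_force': 0.16538672265596688, 'width': 0.0278031514914947}
```

Run:
```python
from h import *
for p,q in(((270,255),(145,200)),((287.5,307.5),(440,240)),((270,255),(140,275)),((287.5,307.5),(425,325))):
    print(tri(p,(q[0]/6.556+325,q[1]/6.556+185)))
```

```text
(array([ 0.4862938 , -0.06104869,  0.1886567 ]), np.float64(0.003271776701645443))
(array([ 0.41438337, -0.07564479,  0.18698828]), np.float64(0.0013770413736927671))
(array([ 0.48825189, -0.05968115,  0.16447614]), np.float64(0.008243865899448118))
(array([ 0.4153877 , -0.0744763 ,  0.15851449]), np.float64(0.0010337984943042681))
```

Call:
arm_command --moves '[0,0,0,0,0,0,0,0]' --fingers 15 --squeeze 5

```text
time: 2.67
ee_pos: [0.4635, -0.1582, 0.0479]
eef_rot: [0.998, 0.067, 0.0, -0.0]
ft_force: [0.2, 2.4, 1.8]
width: 0.0256
grip_force: 5.5
```

The fingers closed on the 26 mm cap. Triangulation puts the gripper body's underside at about z=0.16, where 0.118 was expected, so the true tool is about 4 cm higher than reported. I'll reopen, go lower and measure the offset again.

Call:
arm_command --moves '[0,0,0,0,0,0,0,0,0,0,0,0,0,0,0,0,0,0,0,0,0,0,0,0,0,0,0,0]' --fingers 67

```text
time: 3.25
ee_pos: [0.4632, -0.1585, 0.0477]
eef_rot: [0.998, 0.067, -0.0, 0.0]
ft_force: [-0.9, 0.1, -0.3]
width: 0.057
grip_force: 0.0
```

Call:
arm_command --moves '[0,0,1,0,0,0,1,0,0,0,0.5,0,0,0,0.5,0,0,0,0,0]'

```text
time: 3.67
ee_pos: [0.4624, -0.1581, 0.0163]
eef_rot: [0.998, 0.067, -0.001, -0.001]
ft_force: [0.1, 0.0, -0.1]
width: 0.0582
grip_force: 0.0
```

Run:
```python
from h import *
b=r.camera("side")[:,:,::-1][185:275,325:415]
cv2.imwrite("pics/g3.png",np.clip(cv2.resize(b,(590,590),interpolation=cv2.INTER_CUBIC)*1.8,0,255).astype(np.uint8)); s=r.read_state();print(s['width'],s['ee_pos'],s['ft_force'],s['joint_positions'])
```

```text
0.05813306358664365 [ 0.46282485 -0.15818263  0.01698448] [0.3398368  0.51203499 0.00537517] [ 0.70243444  0.25882455 -0.51292257  1.97620113  0.15506461  0.94573603
 -1.32413685]
```

View pics/g3.png

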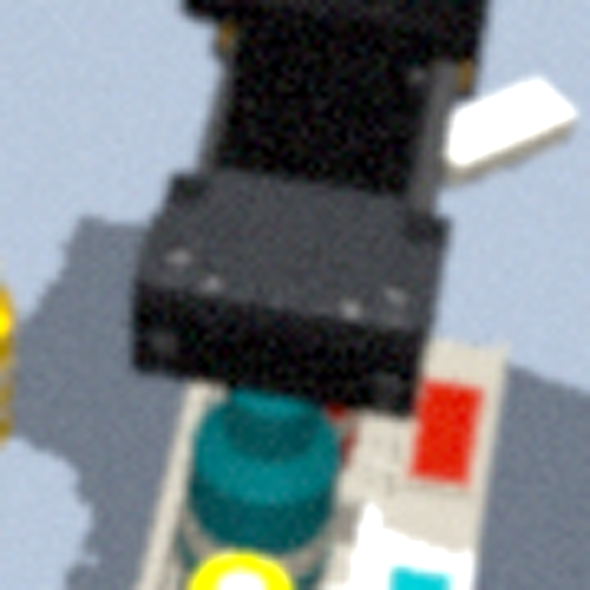

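Run:
```python
from h import *
for (u,v),y in(((135,365),-.061),((410,410),-.0745)):
    o,d=ray("side",u/6.556+325,v/6.556+185); print(o+d*((y-o[1])/d[1]))
```

```text
[ 0.48405314 -0.061       0.12977757]
[ 0.41482668 -0.0745      0.12693778]
```

The underside is now at about 0.128, so reported z is about 42 mm below true. I'll use that offset from here on, and grasp at a reported z of about 0.005.

Call:
arm_command --moves '[0,0,0.6,0,0,0,0.5,0,0,0,0,0]'

```text
time: 3.97
ee_pos: [0.4644, -0.1588, 0.0072]
eef_rot: [0.998, 0.067, 0.001, 0.0]
ft_force: [-1.4, -0.5, 9.8]
width: 0.0583
grip_force: 5.0
```

Call:
arm_command --moves '[0,0,0,0,0,0,0,0,0,0,0,0,0,0,0,0,0,0,0,0]' --fingers 35 --squeeze 10

```text
time: 4.38
ee_pos: [0.4644, -0.1585, 0.0075]
eef_rot: [0.998, 0.067, 0.001, 0.0]
ft_force: [0.6, 1.6, 7.9]
width: 0.042
grip_force: 13.8
```

Call:
arm_command --moves '[0,0,-0.3,0,0,0,-0.7,0,0,0,-1.0,0,0,0,-1,0,0,0,0,0]'

```text
time: 4.8
ee_pos: [0.4647, -0.1589, 0.0392]
eef_rot: [0.998, 0.067, 0.001, 0.001]
ft_force: [1.2, -0.1, -0.4]
width: 0.0419
grip_force: 10.0
```

Run:
```python
from h import *
b=r.camera("side")[:,:,::-1][165:275,315:425];a=r.camera("top")[:,:,::-1][225:335,250:360]
f=lambda i:np.clip(cv2.resize(i,(400,400),interpolation=cv2.INTER_CUBIC)*1.8,0,255).astype(np.uint8)
cv2.imwrite("pics/g4.png",np.hstack([f(a),f(b)])); s=r.read_state();print(s['width'],s['ee_pos'],s['ft_force'])
```

```text
0.04151593552024385 [ 0.46372001 -0.15870409  0.0373784 ] [-0.21146448 -1.09644481 -2.18464678]
```

View pics/g4.png

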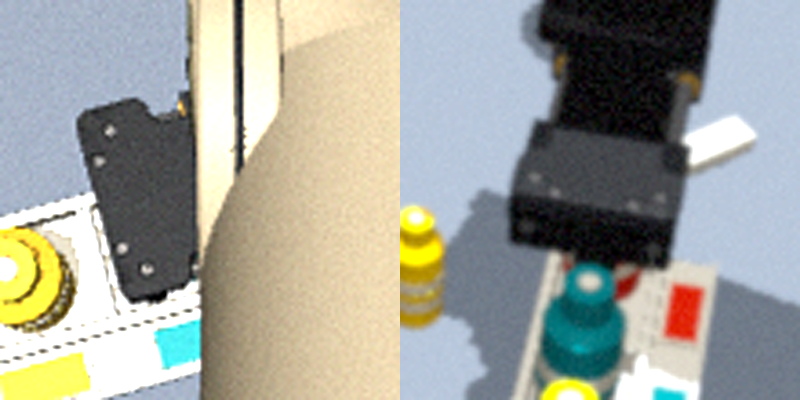

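Red is held: width is 42 mm and its weight shows on the wrist force. It was gripped while standing on the tray floor at reported 0.0075, so base z ≈ reported − 0.0015 for this grasp.

Call:
arm_command --moves '[0,0,-2.5,0,0,0,-3,0,0,0,-2.2,0,0,0,0,0]'

```text
time: 5.23
ee_pos: [0.4657, -0.1591, 0.1178]
eef_rot: [0.998, 0.067, 0.003, 0.001]
ft_force: [0.6, 0.7, -0.6]
width: 0.0416
grip_force: 10.0
```

```bash
cat >> h.py <<'E'
def bay(y,dx=0):
    a=np.radians(-3.75); c=np.array([np.cos(a),np.sin(a)]); l=np.array([-c[1],c[0]]); return np.array([.6777,.0583])+c*(dx-.0196)+l*y
E
python3 -c "
from h import *
x,y=bay(-.111,-.004);print(x,y,go(x,y,.0294,-3.75))"
```

```text
0.646890782067023 -0.05091882662965362 ('t5.2', array([19.36, -8.32,  8.91]), 'yaw', np.float64(7.68), 'turn', np.float64(11.43))
```

Call:
arm_command --moves '[1.5,-0.6,0,0,2.5,-1.1,0,0,3,-1.3,0,0,3.5,-1.5,0,0,3.5,-1.5,0,0,3,-1.3,0,0,1.5,-0.6,0,0,0.86,-0.4,0,5.7,0,0,0,5.7,0,0,0,0,0,0,0,0]'

```text
time: 6.15
ee_pos: [0.6436, -0.0504, 0.1127]
eef_rot: [1.0, -0.031, -0.001, 0.0]
ft_force: [1.1, -0.6, -0.8]
width: 0.0417
grip_force: 10.0
```

```bash
python3 -c "
from h import *
x,y=bay(-.111,-.004);print(x,y,go(x,y,.0294,-3.75))"
```

```text
0.646890782067023 -0.05091882662965362 ('t6.2', array([0.35, 0.03, 8.33]), 'yaw', np.float64(-3.54), 'turn', np.float64(0.21))
```

Call:
arm_command --moves '[0.3,0,2.5,0,0,0,3,0,0,0,1.5,0,0,0,0.4,0,0,0,0,0]'

```text
time: 6.57
ee_pos: [0.6459, -0.051, 0.0385]
eef_rot: [0.999, -0.032, -0.001, 0.0]
ft_force: [-0.6, 0.3, -0.8]
width: 0.0421
grip_force: 10.0
```

Call:
arm_command --moves '[0,0,0.25,0,0,0,0.25,0,0,0,0,0]' --squeeze 6

```text
time: 6.82
ee_pos: [0.6476, -0.0506, 0.0355]
eef_rot: [0.999, -0.032, 0.001, 0.0]
ft_force: [-0.1, -0.3, -2.0]
width: 0.0416
grip_force: 6.0
```

Call:
arm_command --moves '[0,0,0.2,0,0,0,0.2,0,0,0,0,0]'

```text
time: 7.07
ee_pos: [0.647, -0.0506, 0.0306]
eef_rot: [0.999, -0.032, 0.0, 0.0]
ft_force: [-0.2, -0.1, -1.3]
width: 0.0421
grip_force: 6.0
```

Call:
arm_command --moves '[0,0,0.15,0,0,0,0.1,0,0,0,0,0]'

```text
time: 7.32
ee_pos: [0.6483, -0.0505, 0.0292]
eef_rot: [0.999, -0.032, 0.001, 0.0]
ft_force: [2.1, -1.0, 4.3]
width: 0.0415
grip_force: 6.0
```

Contact came at 0.0292, and 0.0294 was predicted. Now I'll guide the tilt arc with a light grip, then slide to the backstop.

Call:
arm_command --moves '[0.18,0,0.07,0,0.18,0,0.07,0,0.17,0,0.08,0,0.17,0,0.09,0,0.17,0,0.09,0,0.17,0,0.1,0,0.16,0,0.11,0,0.15,0,0.11,0,0,0,0,0]' --squeeze 4

```text
time: 8.07
ee_pos: [0.6608, -0.0514, 0.021]
eef_rot: [0.999, -0.032, 0.0, 0.0]
ft_force: [-0.1, -0.3, 1.8]
width: 0.042
grip_force: 4.0
```

Call:
arm_command --moves '[0.2,0,0.05,0,0.2,0,0.05,0,0.2,0,0.05,0,0,0,0,0]'

```text
time: 8.4
ee_pos: [0.6667, -0.0517, 0.0194]
eef_rot: [0.999, -0.032, -0.0, 0.0]
ft_force: [-1.6, 0.5, 4.6]
width: 0.0418
grip_force: 4.0
```

Call:
arm_command --moves '[0.2,0,0.05,0,0,0,0,0]'

```text
time: 8.57
ee_pos: [0.6681, -0.0519, 0.0186]
eef_rot: [0.999, -0.032, -0.001, 0.0]
ft_force: [-2.6, -0.5, 3.6]
width: 0.0417
grip_force: 4.0
```

Run:
```python
from h import *
b=r.camera("side")[:,:,::-1][190:330,170:330];a=r.camera("top")[:,:,::-1][130:270,180:340]
f=lambda i:np.clip(cv2.resize(i,(400,350),interpolation=cv2.INTER_CUBIC)*1.5,0,255).astype(np.uint8)
cv2.imwrite("pics/g5.png",np.hstack([f(a),f(b)]))
```

```text
(no output)
```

View pics/g5.png

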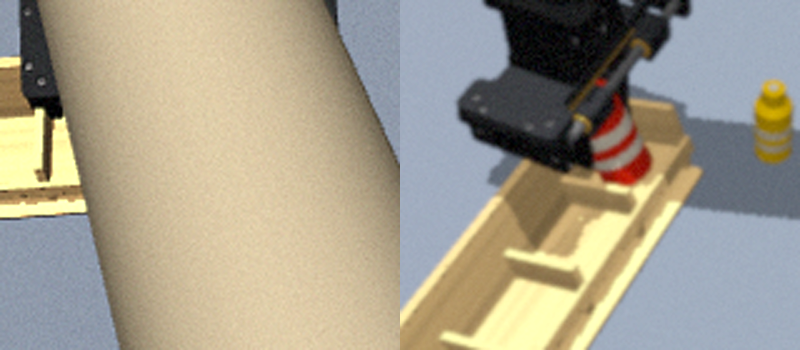

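Red is tilted into the right-hand bay. I'll release it and back away upwards.

Call:
arm_command --moves '[0,0,0,0,0,0,0,0,0,0,0,0,0,0,0,0]' --fingers 60

```text
time: 9.0
ee_pos: [0.6687, -0.0516, 0.019]
eef_rot: [0.999, -0.032, 0.0, -0.0]
ft_force: [0.3, 1.5, -1.0]
width: 0.0513
grip_force: 0.8
```

Call:
arm_command --moves '[0,0,-1,0,0,0,-2.5,0,0,0,-3,0,0,0,-3,0,-1.5,0,-2,0,-3,0,0,-5.7,-3,0,0,-5.7,-4,0,0,0,-4,0,0,0,-4,0,0,0,0,0,0,0]'

```text
time: 9.92
ee_pos: [0.4676, -0.0678, 0.1335]
eef_rot: [0.998, 0.066, -0.003, 0.002]
ft_force: [1.5, 0.8, 0.5]
width: 0.0521
grip_force: 0.0
```

Run:
```python
from h import *
b=r.camera("side")[:,:,::-1];a=r.camera("top")[:,:,::-1]
cv2.imwrite("pics/t1.png",a);cv2.imwrite("pics/s1.png",b)
f=lambda i:cv2.resize(i,(400,400),interpolation=cv2.INTER_CUBIC)
cv2.imwrite("pics/g6.png",np.hstack([f(a[140:240,210:310]),f(b[200:300,200:300])]))
print(go(.4533,-.0905,.012,7.7))
```

```text
('t10.0', array([-2.39,  2.02, 12.33]), 'yaw', np.float64(7.6), 'turn', np.float64(-0.1))
```

View pics/g6.png

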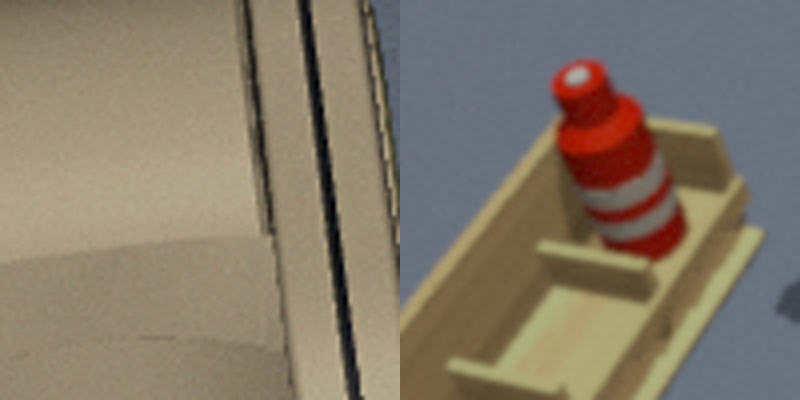

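```bash
cat >> h.py <<'E'
def proj(n,p):
    i=r.camera_info(n); c=R.from_quat(i["attitude"]).inv().apply(np.array(p)-i["origin"]); return np.array([i["cx"]-c[0]/c[2]*i["fx"],i["cy"]+c[1]/c[2]*i["fy"]])
def seat(y,h,bx=-.021,tilt=15):
    a=np.radians(-3.75); c=np.array([np.cos(a),np.sin(a),0]); l=np.array([-c[1],c[0],0]); t=np.radians(15); s=np.radians(tilt)
    X=c*np.cos(t)-np.array([0,0,np.sin(t)]); return np.array([.6777,.0583,.016])+l*y+X*bx+h*(c*np.sin(s)+np.array([0,0,np.cos(s)]))
E
python3 -c "
from h import *
for bx in(-.021,-.025,-.03):
  for t in(10,15,20,25): print(bx,t,proj('side',seat(-.111,.1,bx,t)).round(1),proj('side',seat(-.111,0,bx,t)).round(1))
"
```

```text
-0.021 10 [245.4 219.6] [259.  258.7]
-0.021 15 [241.4 218.9] [259.  258.7]
-0.021 20 [237.6 218.6] [259.  258.7]
-0.021 25 [233.9 218.5] [259.  258.7]
-0.025 10 [247.3 219.9] [260.7 259. ]
-0.025 15 [243.2 219.2] [260.7 259. ]
-0.025 20 [239.3 218.8] [260.7 259. ]
-0.025 25 [235.7 218.8] [260.7 259. ]
-0.03 10 [249.6 220.2] [262.9 259.4]
-0.03 15 [245.5 219.5] [262.9 259.4]
-0.03 20 [241.6 219.1] [262.9 259.4]
-0.03 25 [237.9 219.1] [262.9 259.4]
```

Red stands flat, but its cap dot is at side pixel (244,219) where (241,219) was predicted, so it may be a few mm short of the backstop. I'll push it home at the end. Teal is next.

Call:
arm_command --moves '[-1.2,1,0,0,-1.2,1,0,0,0,0,1,0,0,0,0,0]' --fingers 62

```text
time: 10.35
ee_pos: [0.454, -0.0892, 0.1232]
eef_rot: [0.998, 0.067, -0.0, -0.0]
ft_force: [-0.5, 1.1, -1.1]
width: 0.0538
grip_force: 0.0
```

```bash
python3 -c "
from h import *
print(go(.4533,-.0905,.012,7.7))"
```

```text
('t10.3', array([-0.09,  0.12, 11.12]), 'yaw', np.float64(7.64), 'turn', np.float64(-0.06))
```

Call:
arm_command --moves '[-0.1,0.1,2,0,0,0,3.5,0,0,0,3,0,0,0,1.6,0,0,0,1,0,0,0,0,0]'

```text
time: 10.85
ee_pos: [0.4524, -0.089, 0.0114]
eef_rot: [0.998, 0.068, -0.001, -0.001]
ft_force: [-0.2, -0.7, -0.6]
width: 0.0542
grip_force: 0.0
```

Call:
arm_command --moves '[0,0,0,0,0,0,0,0,0,0,0,0,0,0,0,0]' --fingers 35 --squeeze 10

```text
time: 11.18
ee_pos: [0.454, -0.0904, 0.0143]
eef_rot: [0.998, 0.067, 0.001, 0.0]
ft_force: [0.5, -0.1, 3.4]
width: 0.0417
grip_force: 10.0
```

Call:
arm_command --moves '[0,0,-1,0,0,0,-2.5,0,0,0,-3,0,0,0,-3,0,0,0,-1.5,0,0,0,0,0]'

```text
time: 11.68
ee_pos: [0.4549, -0.0906, 0.1275]
eef_rot: [0.998, 0.067, 0.003, 0.001]
ft_force: [0.8, -0.3, -1.2]
width: 0.0413
grip_force: 10.0
```

```bash
python3 -c "
from h import *
x,y=bay(-.037,-.004);print(go(x,y,.0344,-3.75))"
```

```text
('t11.7', array([20.96, -8.65,  9.4 ]), 'yaw', np.float64(7.68), 'turn', np.float64(11.43))
```

Call:
arm_command --moves '[1.5,-0.6,0,0,2.5,-1.0,0,0,3.5,-1.4,0,0,3.7,-1.5,0,0,3.6,-1.6,0,0,3,-1.3,0,0,2,-0.8,0,0,1,-0.4,0,5.7,0,0,0,5.7,0,0,0,0,0,0,0,0]'

```text
time: 12.6
ee_pos: [0.6468, 0.0227, 0.1225]
eef_rot: [1.0, -0.031, -0.001, 0.0]
ft_force: [0.3, 0.3, -1.4]
width: 0.0418
grip_force: 10.0
```

```bash
python3 -c "
from h import *
x,y=bay(-.037,-.004);print(go(x,y,.0344,-3.75))"
```

```text
('t12.6', array([ 0.5 , -0.06,  8.81]), 'yaw', np.float64(-3.54), 'turn', np.float64(0.21))
```

Call:
arm_command --moves '[0.45,0,2.5,0,0,0,3,0,0,0,2,0,0,0,0.6,0,0,0,0.2,0,0,0,0,0]'

```text
time: 13.1
ee_pos: [0.652, 0.0223, 0.0407]
eef_rot: [0.999, -0.032, 0.0, 0.0]
ft_force: [0.1, -0.1, -1.6]
width: 0.0415
grip_force: 10.0
```

Call:
arm_command --moves '[0,0,0.2,0,0,0,0.15,0,0,0,0,0]' --squeeze 6

```text
time: 13.35
ee_pos: [0.6524, 0.0225, 0.0374]
eef_rot: [0.999, -0.032, 0.001, 0.0]
ft_force: [-0.3, 0.1, -0.7]
width: 0.0418
grip_force: 6.0
```

Call:
arm_command --moves '[0,0,0.15,0,0,0,0.1,0,0,0,0,0]'

```text
time: 13.6
ee_pos: [0.6534, 0.0224, 0.0353]
eef_rot: [0.999, -0.033, 0.002, -0.0]
ft_force: [1.6, -0.0, 4.7]
width: 0.0416
grip_force: 6.0
```

Call:
arm_command --moves '[0,0,0.1,0,0,0,0.1,0,0,0,0,0]'

```text
time: 13.85
ee_pos: [0.654, 0.0225, 0.0337]
eef_rot: [0.999, -0.033, 0.002, -0.0]
ft_force: [2.6, 0.1, 6.4]
width: 0.0417
grip_force: 6.0
```

Call:
arm_command --moves '[0.2,0,0.04,0,0.2,0,0.06,0,0.2,0,0.07,0,0.18,0,0.08,0,0.18,0,0.09,0,0.18,0,0.1,0,0.16,0,0.1,0,0.15,0,0.1,0,0,0,0,0]' --squeeze 4

```text
time: 14.6
ee_pos: [0.6665, 0.0216, 0.0255]
eef_rot: [0.999, -0.032, -0.0, 0.0]
ft_force: [0.0, -0.5, 4.0]
width: 0.0417
grip_force: 4.0
```

Call:
arm_command --moves '[0.2,0,0.05,0,0.2,0,0.05,0,0.2,0,0.05,0,0,0,0,0]' --squeeze 8

```text
time: 14.93
ee_pos: [0.6709, 0.0213, 0.0238]
eef_rot: [0.999, -0.032, -0.002, 0.0]
ft_force: [-5.5, 0.1, 6.5]
width: 0.042
grip_force: 8.0
```

Call:
arm_command --moves '[0.2,0,0.05,0,0.2,0,0.05,0,0,0,0,0]'

```text
time: 15.18
ee_pos: [0.6743, 0.0212, 0.0223]
eef_rot: [0.999, -0.032, -0.002, 0.0]
ft_force: [-7.4, -0.6, 4.5]
width: 0.0417
grip_force: 8.0
```

Call:
arm_command --moves '[0,0,0,0,0,0,0,0,0,0,0,0,0,0,0,0]' --fingers 60

```text
time: 15.52
ee_pos: [0.6763, 0.0209, 0.0229]
eef_rot: [0.999, -0.032, -0.0, 0.0]
ft_force: [-0.3, -0.6, -0.5]
width: 0.0516
grip_force: 0.0
```

Call:
arm_command --moves '[0,0,-1,0,0,0,-2.5,0,0,0,-3,0,0,0,-3,0,-1.5,0,-1.5,0,-3,0,0,-5.7,-3,0,0,-5.7,-4,0,0,0,-4,0,0,0,-4,0,0,0,0,0,0,0]'

```text
time: 16.43
ee_pos: [0.4754, 0.0054, 0.1325]
eef_rot: [0.998, 0.067, -0.002, 0.002]
ft_force: [1.9, 0.2, -0.8]
width: 0.0521
grip_force: 0.0
```

Run:
```python
from h import *
print(go(.4404,-.0195,.012,7.7))
b=r.camera("side")[:,:,::-1]
m=cv2.inRange(b,(130,130,130),(255,255,255)); 
for y in(-.111,-.037):
    u,v=proj("side",seat(y,.1)); x,yy=int(u),int(v); k,l,st,ce=cv2.connectedComponentsWithStats(m[yy-9:yy+10,x-12:x+13])
    print((u,v),[(st[j,4],(ce[j]+[x-12,yy-9]).round(1)) for j in range(1,k)])
cv2.imwrite("pics/s2.png",b)
```

```text
('t16.4', array([-3.74,  1.95, 12.07]), 'yaw', np.float64(7.66), 'turn', np.float64(-0.04))
(np.float64(241.40186462011928), np.float64(218.9309000304285)) [(np.int32(14), array([243.7, 218.6]))]
(np.float64(218.1066107365093), np.float64(247.2143253017366)) [(np.int32(17), array([219.1, 246.4]))]
```

By its dot, red is about 3 mm short relative to teal, so I'll push it later. Yellow is next.

Call:
arm_command --moves '[-1.9,1,0,0,-1.8,0.95,0,0,0,0,1,0,0,0,0,0]' --fingers 62

```text
time: 16.82
ee_pos: [0.4486, -0.0179, 0.1228]
eef_rot: [0.998, 0.066, 0.0, 0.0]
ft_force: [0.5, 0.1, -0.8]
width: 0.0539
grip_force: 0.0
```

```bash
python3 -c "
from h import *
print(go(.4404,-.0195,.012,7.7))"
```

```text
('t16.8', array([-0.83,  0.04, 11.08]), 'yaw', np.float64(7.62), 'turn', np.float64(-0.08))
```

Call:
arm_command --moves '[-0.8,0,0,0,0,0,1,0,0,0,0,0]'

```text
time: 17.07
ee_pos: [0.4401, -0.0181, 0.1119]
eef_rot: [0.998, 0.067, -0.001, -0.0]
ft_force: [-1.0, -0.0, -1.1]
width: 0.0541
grip_force: 0.0
```

```bash
python3 -c "
from h import *
print(go(.4404,-.0195,.012,7.7),r.read_state()['joint_positions'])"
```

```text
('t17.1', array([0.02, 0.15, 9.99]), 'yaw', np.float64(7.72), 'turn', np.float64(0.02)) [ 0.59734538  0.02579342 -0.65805922  1.9927555   0.01702375  1.12974032
 -1.50396813]
```

Call:
arm_command --moves '[0,0.15,2,0,0,0,3.5,0,0,0,2.5,0,0,0,1.2,0,0,0,0.8,0,0,0,0,0]'

```text
time: 17.57
ee_pos: [0.44, -0.0195, 0.0118]
eef_rot: [0.998, 0.067, -0.001, -0.001]
ft_force: [-0.2, 0.6, -0.3]
width: 0.054
grip_force: 0.0
```

Call:
arm_command --moves '[0,0,0,0,0,0,0,0,0,0,0,0,0,0,0,0]' --fingers 35 --squeeze 10

```text
time: 17.9
ee_pos: [0.4417, -0.02, 0.0141]
eef_rot: [0.998, 0.067, 0.001, 0.0]
ft_force: [-0.8, 0.8, 3.6]
width: 0.0416
grip_force: 10.0
```

Call:
arm_command --moves '[0,0,-1,0,0,0,-2.5,0,0,0,-3,0,0,0,-3,0,0,0,-1.5,0,0,0,0,0]'

```text
time: 18.4
ee_pos: [0.4429, -0.0201, 0.1274]
eef_rot: [0.998, 0.067, 0.003, 0.001]
ft_force: [1.4, 0.3, -1.3]
width: 0.0417
grip_force: 10.0
```

```bash
python3 -c "
from h import *
x,y=bay(.037,-.004);print(go(x,y,.0344,-3.75))"
```

```text
('t18.4', array([22.68, -8.75,  9.41]), 'yaw', np.float64(7.68), 'turn', np.float64(11.43))
```

Call:
arm_command --moves '[1.5,-0.6,0,0,2.8,-1.0,0,0,3.8,-1.4,0,0,3.8,-1.5,0,0,3.8,-1.6,0,0,3.5,-1.4,0,0,2.5,-0.8,0,0,1.3,-0.4,0,5.7,0,0,0,5.7,0,0,0,0,0,0,0,0]'

```text
time: 19.32
ee_pos: [0.6564, 0.0968, 0.1225]
eef_rot: [1.0, -0.031, -0.001, 0.0]
ft_force: [-0.5, 0.0, -1.3]
width: 0.0417
grip_force: 10.0
```

```bash
python3 -c "
from h import *
x,y=bay(.037,-.004);print(go(x,y,.0344,-3.75))"
```

```text
('t19.3', array([ 0.03, -0.  ,  8.81]), 'yaw', np.float64(-3.53), 'turn', np.float64(0.22))
```

Call:
arm_command --moves '[0,0,2.5,0,0,0,3,0,0,0,2,0,0,0,0.7,0,0,0,0.3,0,0,0,0,0]'

```text
time: 19.82
ee_pos: [0.657, 0.0966, 0.0386]
eef_rot: [0.999, -0.032, 0.0, 0.0]
ft_force: [0.1, -0.6, -1.0]
width: 0.0419
grip_force: 10.0
```

Call:
arm_command --moves '[0,0,0.2,0,0,0,0.15,0,0,0,0,0]' --squeeze 6

```text
time: 20.07
ee_pos: [0.6581, 0.0971, 0.036]
eef_rot: [0.999, -0.032, 0.001, -0.0]
ft_force: [1.6, -1.0, 1.5]
width: 0.042
grip_force: 6.0
```

Call:
arm_command --moves '[0.2,0,0.08,0,0.2,0,0.08,0,0.2,0,0.08,0,0.18,0,0.09,0,0.18,0,0.09,0,0.18,0,0.1,0,0.16,0,0.1,0,0.15,0,0.1,0,0,0,0,0]' --squeeze 4

```text
time: 20.82
ee_pos: [0.6717, 0.096, 0.0275]
eef_rot: [0.999, -0.032, -0.0, -0.0]
ft_force: [-0.6, 0.1, 2.1]
width: 0.042
grip_force: 4.0
```

Call:
arm_command --moves '[0.2,0,0.06,0,0.2,0,0.06,0,0.2,0,0.05,0,0,0,0,0]' --squeeze 8

```text
time: 21.15
ee_pos: [0.6767, 0.0958, 0.0259]
eef_rot: [0.999, -0.032, -0.001, 0.0]
ft_force: [-4.1, 0.1, 7.8]
width: 0.0415
grip_force: 8.0
```

Call:
arm_command --moves '[0.15,0,0.05,0,0.15,0,0.05,0,0,0,0,0]'

```text
time: 21.4
ee_pos: [0.6791, 0.0957, 0.0246]
eef_rot: [0.999, -0.032, -0.002, 0.0]
ft_force: [-6.7, 0.6, 7.6]
width: 0.0419
grip_force: 8.0
```

Call:
arm_command --moves '[0,0,0,0,0,0,0,0,0,0,0,0,0,0,0,0]' --fingers 60

```text
time: 21.73
ee_pos: [0.6804, 0.0952, 0.0244]
eef_rot: [0.999, -0.033, -0.0, 0.0]
ft_force: [-0.2, -0.6, 0.4]
width: 0.0511
grip_force: 0.0
```

Call:
arm_command --moves '[0,0,-1,0,0,0,-2.5,0,0,0,-3,0,0,0,-3,0,-1.5,0,-1.5,0,-3,0.6,0,0,-4,1,0,0,-4,1,0,0,-4,1,0,0,-4,1,0,0,-3,0.7,0,0,0,0,0,0]'

```text
time: 22.73
ee_pos: [0.4379, 0.0564, 0.135]
eef_rot: [0.999, -0.033, -0.0, 0.002]
ft_force: [0.8, 0.9, 0.1]
width: 0.0523
grip_force: 0.0
```

Call:
arm_command --moves '[0,0,0,7,0,0,0,7,0,0,0,7,0,0,0,7,0,0,0,7,0,0,0,7,0,0,0,6,0,0,0,0]' --fingers 65

```text
time: 23.4
ee_pos: [0.4411, 0.0569, 0.1391]
eef_rot: [0.918, -0.396, 0.003, -0.004]
ft_force: [0.1, -0.2, -0.4]
width: 0.0563
grip_force: 0.0
```

```bash
python3 -c "
from h import *
print(go(.4309,.0565,.012,-52),r.read_state()['joint_positions'])
b=r.camera('side')[:,:,::-1];m=cv2.inRange(b,(130,130,130),(255,255,255))
for y in(-.111,-.037,.037):
    u,v=proj('side',seat(y,.1)); x,yy=int(u),int(v); k,l,st,ce=cv2.connectedComponentsWithStats(m[yy-9:yy+10,x-12:x+13])
    print((u,v),[(st[j,4],(ce[j]+[x-12,yy-9]).round(1)) for j in range(1,k)])
"
```

```text
('t23.4', array([-0.7 ,  0.88, 12.7 ]), 'yaw', np.float64(-46.7), 'turn', np.float64(5.3)) [ 6.16935321e-01  3.99512462e-03 -8.31231715e-01  1.95069214e+00
  1.05547120e-04  1.17944480e+00 -2.60013830e+00]
(np.float64(241.40186462011928), np.float64(218.9309000304285)) [(np.int32(15), array([243.7, 218.5]))]
(np.float64(218.1066107365093), np.float64(247.2143253017366)) [(np.int32(1), array([230., 239.])), (np.int32(18), array([219.3, 246.4]))]
(np.float64(191.8234441070628), np.float64(279.1254597745107)) [(np.int32(19), array([192.9, 278.6]))]
```

Joint 7 is at its limit, so I'll turn back 12°. That still clears the large decoy.

Call:
arm_command --moves '[0,0,0,-6,0,0,0,-6,0,0,0,0]'

```text
time: 23.7
ee_pos: [0.441, 0.057, 0.1384]
eef_rot: [0.955, -0.295, 0.003, -0.003]
ft_force: [0.4, -0.5, 0.4]
width: 0.0564
grip_force: 0.0
```

```bash
python3 -c "
from h import *
print(go(.4309,.0565,.012,-37),r.read_state()['joint_positions'])"
```

```text
('t23.7', array([-0.84,  0.71, 12.63]), 'yaw', np.float64(-34.36), 'turn', np.float64(2.64)) [ 6.07533824e-01  5.44005159e-03 -8.22921839e-01  1.95121616e+00
  9.21361235e-04  1.17893470e+00 -2.38624613e+00]
```

Call:
arm_command --moves '[-0.8,0.6,0,0,0,0,1.5,0,0,0,1,0,0,0,0,0]'

```text
time: 24.03
ee_pos: [0.4297, 0.0567, 0.1114]
eef_rot: [0.954, -0.299, 0.001, -0.003]
ft_force: [0.5, 0.2, 0.3]
width: 0.0566
grip_force: 0.0
```

```bash
python3 -c "
from h import *
print(go(.4309,.0565,.012,-37),r.read_state()['joint_positions'][6])"
```

```text
('t24.0', array([0.11, 0.01, 9.94]), 'yaw', np.float64(-34.76), 'turn', np.float64(2.24)) -2.400933394085861
```

Call:
arm_command --moves '[0.1,0,2,0,0,0,3.5,0,0,0,2.4,0,0,0,1.2,0,0,0,0.8,0,0,0,0,0]'

```text
time: 24.53
ee_pos: [0.4315, 0.0569, 0.013]
eef_rot: [0.955, -0.298, 0.001, -0.003]
ft_force: [-0.1, 0.7, 0.3]
width: 0.0567
grip_force: 0.0
```

Call:
arm_command --moves '[0,0,0,0,0,0,0,0,0,0,0,0,0,0,0,0,0,0,0,0]' --fingers 35 --squeeze 10

```text
time: 24.95
ee_pos: [0.4332, 0.0567, 0.015]
eef_rot: [0.955, -0.298, 0.003, -0.003]
ft_force: [-1.4, -0.5, 6.7]
width: 0.0416
grip_force: 10.0
```

Call:
arm_command --moves '[0,0,-1,0,0,0,-2.5,0,0,0,-3,0,0,0,-3,0,0,0,-1.8,0,0,0,0,-6,0,0,0,-6,0,0,0,-6,0,0,0,-6,0,0,0,-7,0,0,0,0]'

```text
time: 25.87
ee_pos: [0.4314, 0.0563, 0.1276]
eef_rot: [1.0, -0.029, 0.003, -0.003]
ft_force: [-0.4, 0.7, -1.9]
width: 0.042
grip_force: 10.0
```

```bash
python3 -c "
from h import *
x,y=bay(.111,-.004);print(go(x,y,.0344,-3.75),r.read_state()['joint_positions'][6])"
```

```text
('t25.9', array([ 22.25, -12.68,   9.54]), 'yaw', np.float64(-3.28), 'turn', np.float64(0.47)) -1.8348965339543408
```

Call:
arm_command --moves '[1.5,-0.9,0,0,2.5,-1.4,0,0,3.3,-1.9,0,0,3.4,-2,0,0,3.4,-2,0,0,3.3,-1.9,0,0,2.5,-1.4,0,0,1.5,-0.8,0,0.4,0.8,-0.4,0,0,0,0,0,0,0,0,0,0]'

```text
time: 26.78
ee_pos: [0.6608, 0.1689, 0.129]
eef_rot: [0.999, -0.036, 0.003, -0.003]
ft_force: [-0.4, -0.3, -2.2]
width: 0.042
grip_force: 10.0
```

```bash
python3 -c "
from h import *
x,y=bay(.111,-.004);print(go(x,y,.0344,-3.75),r.read_state()['joint_positions'][6])"
```

```text
('t26.8', array([-0.  , -0.12,  9.46]), 'yaw', np.float64(-4.18), 'turn', np.float64(-0.43)) -2.2139162164115858
```

Call:
arm_command --moves '[0,-0.1,2.5,-0.4,0,0,3,0,0,0,2.4,0,0,0,0.8,0,0,0,0.3,0,0,0,0,0]'

```text
time: 27.28
ee_pos: [0.6618, 0.1699, 0.0399]
eef_rot: [0.999, -0.032, 0.003, -0.003]
ft_force: [-0.3, 0.8, -1.2]
width: 0.0419
grip_force: 10.0
```

Call:
arm_command --moves '[0,0,0.15,0,0,0,0.15,0,0,0,0,0]' --squeeze 6

```text
time: 27.53
ee_pos: [0.6626, 0.1706, 0.0374]
eef_rot: [0.999, -0.032, 0.004, -0.003]
ft_force: [1.1, 0.8, 1.5]
width: 0.0418
grip_force: 6.0
```

Call:
arm_command --moves '[0.2,0,0.08,0,0.2,0,0.08,0,0.2,0,0.08,0,0.18,0,0.09,0,0.18,0,0.09,0,0.18,0,0.1,0,0.16,0,0.1,0,0.15,0,0.1,0,0,0,0,0]' --squeeze 4

```text
time: 28.28
ee_pos: [0.6766, 0.1695, 0.0291]
eef_rot: [0.999, -0.032, 0.003, -0.003]
ft_force: [-0.1, 0.4, 2.4]
width: 0.0418
grip_force: 4.0
```

Call:
arm_command --moves '[0.2,0,0.06,0,0.2,0,0.06,0,0.2,0,0.05,0,0,0,0,0]' --squeeze 8

```text
time: 28.62
ee_pos: [0.6821, 0.1693, 0.0279]
eef_rot: [0.999, -0.032, 0.003, -0.003]
ft_force: [-2.5, -1.2, 7.6]
width: 0.0418
grip_force: 8.0
```

Call:
arm_command --moves '[0.15,0,0.05,0,0.15,0,0.05,0,0,0,0,0]'

```text
time: 28.87
ee_pos: [0.6842, 0.1692, 0.0265]
eef_rot: [1.0, -0.031, 0.002, -0.002]
ft_force: [-5.6, -0.6, 7.2]
width: 0.0418
grip_force: 8.0
```

Call:
arm_command --moves '[0,0,0,0,0,0,0,0,0,0,0,0,0,0,0,0]' --fingers 60

```text
time: 29.2
ee_pos: [0.6852, 0.1686, 0.026]
eef_rot: [0.999, -0.032, 0.003, -0.002]
ft_force: [0.7, 0.3, 0.2]
width: 0.0512
grip_force: 0.0
```

Call:
arm_command --moves '[0,0,-1,0,0,0,-2.5,0,0,0,-3,0,0,0,-3,0,0,0,-1.5,0,0,3,0,0,0,4,0,0,0,4,0,0,0,4,0,0,0,4,0,0,0,3,0,0,0,0,0,0]'

```text
time: 30.2
ee_pos: [0.6706, -0.0614, 0.1355]
eef_rot: [0.999, -0.037, 0.003, -0.0]
ft_force: [0.7, -1.7, -0.7]
width: 0.052
grip_force: 0.0
```

```bash
python3 -c "
from h import *
print(go(.6671,-.0514,.022,-3.75),r.read_state()['joint_positions'][6])"
```

```text
('t30.2', array([-0.49, -0.97, 11.34]), 'yaw', np.float64(-4.24), 'turn', np.float64(-0.49)) -1.8591680290416341
```

Call:
arm_command --moves '[-0.5,-0.95,0,-0.5,0,0,0.5,0,0,0,0,0]'

```text
time: 30.45
ee_pos: [0.6659, -0.0392, 0.1299]
eef_rot: [1.0, -0.026, 0.003, -0.003]
ft_force: [0.0, 0.4, -0.6]
width: 0.0522
grip_force: 0.0
```

```bash
python3 -c "
from h import *
print(go(.6671,-.0514,.022,-3.75))"
```

```text
('t30.4', array([ 0.12,  1.28, 10.79]), 'yaw', np.float64(-2.96), 'turn', np.float64(0.79))
```

Call:
arm_command --moves '[0,0,0,0,0,0,0,0,0,0,0,0]'

```text
time: 30.7
ee_pos: [0.6665, -0.041, 0.1303]
eef_rot: [1.0, -0.027, 0.003, -0.003]
ft_force: [0.0, 0.0, 0.4]
width: 0.0521
grip_force: 0.0
```

```bash
python3 -c "
from h import *
print(go(.6671,-.0514,.022,-3.75))"
```

```text
('t30.7', array([ 0.05,  1.09, 10.82]), 'yaw', np.float64(-3.1), 'turn', np.float64(0.65))
```

Call:
arm_command --moves '[0,1.05,0,0.6,0,0,0.5,0,0,0,0,0,0,0,0,0]'

```text
time: 31.03
ee_pos: [0.6655, -0.0523, 0.1246]
eef_rot: [0.999, -0.033, 0.003, -0.003]
ft_force: [-0.5, -1.1, 0.0]
width: 0.0525
grip_force: 0.0
```

```bash
python3 -c "
from h import *
print(go(.6671,-.0514,.022,-3.75))"
```

```text
('t31.0', array([ 0.1 , -0.05, 10.26]), 'yaw', np.float64(-3.77), 'turn', np.float64(-0.02))
```

Call:
arm_command --moves '[0.1,-0.1,2,0,0,0,3,0,0,0,2.5,0,0,0,1.5,0,0,0,1,0,0,0,0,0]'

```text
time: 31.53
ee_pos: [0.6665, -0.0504, 0.0233]
eef_rot: [0.999, -0.032, 0.002, -0.003]
ft_force: [-0.3, 0.1, 0.3]
width: 0.0521
grip_force: 0.0
```

Call:
arm_command --moves '[0,0,0,0,0,0,0,0,0,0,0,0,0,0,0,0]' --fingers 35 --squeeze 8

```text
time: 31.87
ee_pos: [0.6687, -0.0506, 0.0268]
eef_rot: [0.999, -0.033, 0.004, -0.002]
ft_force: [0.7, -0.9, 3.7]
width: 0.0414
grip_force: 8.0
```

Call:
arm_command --moves '[0.15,0,0.04,0,0.15,0,0.04,0,0.15,0,0.04,0,0,0,0,0]'

```text
time: 32.2
ee_pos: [0.6735, -0.0511, 0.0258]
eef_rot: [0.999, -0.033, 0.005, -0.002]
ft_force: [-0.8, -1.3, 9.3]
width: 0.041
grip_force: 8.1
```

Call:
arm_command --moves '[0.15,0,0,0,0.15,0,0,0,0,0,0,0]'

```text
time: 32.45
ee_pos: [0.6742, -0.0512, 0.0256]
eef_rot: [0.999, -0.033, 0.002, -0.002]
ft_force: [-11.5, -1.3, 14.6]
width: 0.0409
grip_force: 13.9
```

Call:
arm_command --moves '[0.15,0,0.03,0,0.1,0,0.03,0,0,0,0,0]'

```text
time: 32.7
ee_pos: [0.6744, -0.0512, 0.0253]
eef_rot: [0.999, -0.033, -0.0, -0.002]
ft_force: [-23.4, -1.7, 25.8]
width: 0.0413
grip_force: 21.6
```

Red is now firm against the backstop. I'll relax, release and retreat out of view.

Call:
arm_command --moves '[-0.2,0,-0.2,0,0,0,0,0]'

```text
time: 32.87
ee_pos: [0.674, -0.0511, 0.0258]
eef_rot: [0.999, -0.033, 0.002, -0.002]
ft_force: [-6.7, 0.0, 5.7]
width: 0.0412
grip_force: 12.3
```

Call:
arm_command --moves '[0,0,0,0,0,0,0,0,0,0,0,0,0,0,0,0]' --fingers 60

```text
time: 33.2
ee_pos: [0.6738, -0.0507, 0.0252]
eef_rot: [0.999, -0.032, 0.001, -0.002]
ft_force: [-7.1, 0.8, 1.9]
width: 0.0509
grip_force: 3.8
```

Call:
arm_command --moves '[0,0,-1,0,0,0,-2.5,0,0,0,-3,0,0,0,-3,0,0,0,-3,0,-2,2,0,0,-3,3,0,0,-3,3,0,0,-3,3,0,0,-3,3,0,0,-2,2,0,0,0,0,0,0]'

```text
time: 34.2
ee_pos: [0.503, -0.2049, 0.1494]
eef_rot: [0.999, -0.037, 0.003, -0.001]
ft_force: [0.6, -0.4, -0.1]
width: 0.0522
grip_force: 0.0
```

Run:
```python
from h import *
b=r.camera("side")[:,:,::-1];a=r.camera("top")[:,:,::-1]
cv2.imwrite("pics/fin.png",np.hstack([cv2.resize(a[120:300,80:350],(400,267)),cv2.resize(b[190:390,120:420],(400,267))]))
for y in(-.111,-.037,.037,.111):
    d={}
    for n,im in(("side",b),("top",a)):
        m=cv2.inRange(im,(115,115,115),(255,255,255))
        u,v=proj(n,seat(y,.1)); x,yy=int(u),int(v); k,l,st,ce=cv2.connectedComponentsWithStats(m[yy-9:yy+10,x-12:x+13])
        c=[(st[j,4],tuple((ce[j]+[x-12,yy-9]).round(1))) for j in range(1,k) if st[j,4]>6]; print(n,(round(u,1),round(v,1)),c); d[n]=c
    if len(d["side"])==1==len(d["top"]): print(tri(d["top"][0][1],d["side"][0][1]), seat(y,.1))
```

```text
side (np.float64(241.4), np.float64(218.9)) [(np.int32(16), (np.float64(243.9), np.float64(218.7)))]
top (np.float64(254.8), np.float64(147.3)) [(np.int32(23), (np.float64(253.9), np.float64(150.3)))]
(array([ 0.66956373, -0.05120203,  0.1224328 ]), np.float64(0.00021142632697637026)) [ 0.67602573 -0.05282843  0.11802778]
side (np.float64(218.1), np.float64(247.2)) [(np.int32(19), (np.float64(219.2), np.float64(246.5)))]
top (np.float64(208.0), np.float64(150.5)) [(np.int32(25), (np.float64(207.8), np.float64(151.8)))]
(array([0.67781946, 0.02116139, 0.12103611]), np.float64(0.0006919410467709321)) [0.68086556 0.02101313 0.11802778]
side (np.float64(191.8), np.float64(279.1)) [(np.int32(19), (np.float64(192.9), np.float64(278.6)))]
top (np.float64(161.2), np.float64(153.6)) [(np.int32(25), (np.float64(160.6), np.float64(155.1)))]
(array([0.68242117, 0.09525475, 0.12120134]), np.float64(0.0006923310704578125)) [0.68570539 0.09485469 0.11802778]
side (np.float64(161.9), np.float64(315.4)) [(np.int32(26), (np.float64(163.9), np.float64(315.0)))]
top (np.float64(114.3), np.float64(156.8)) [(np.int32(26), (np.float64(113.7), np.float64(159.0)))]
(array([0.68583526, 0.16869576, 0.12153655]), np.float64(0.0006108880653559073)) [0.69054522 0.16869625 0.11802778]
```

View pics/fin.png

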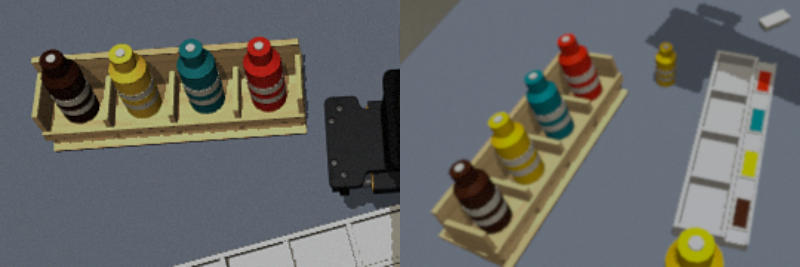

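The order is right: brown, yellow, teal, red, all standing in their bays and the tray empty. Red's dot still lags teal's by about 3 mm, so I'll compare the base outlines.

Run:
```python
from h import *
b=r.camera("side")[:,:,::-1];a=r.camera("top")[:,:,::-1]
a_=np.radians(-3.75);c=np.array([np.cos(a_),np.sin(a_),0]);l=np.array([-c[1],c[0],0]);t=np.radians(15);X=c*np.cos(t)-np.array([0,0,np.sin(t)])
th=np.linspace(0,2*np.pi,90)
C={-.111:((0,150,50),(9,255,255)),-.037:((82,110,30),(100,255,255)),.037:((20,170,60),(30,255,255)),.111:((0,40,5),(20,255,60))}
for y,(lo,hi) in C.items():
    for n,im in(("top",a),("side",b)):
        def ring(bx,h,rad): return np.array([proj(n,seat(y,h,bx)+rad*(np.cos(s)*X+np.sin(s)*l)) for s in th])
        u0=proj(n,seat(y,0)); d=proj(n,seat(y,0,-.041))-u0; k=np.linalg.norm(d)/20; d/=np.linalg.norm(d)
        m=cv2.inRange(cv2.cvtColor(im,cv2.COLOR_BGR2HSV),lo,hi); q=proj(n,seat(y,.04)).astype(int)
        w=np.zeros_like(m); cv2.fillConvexPoly(w,cv2.convexHull(np.vstack([ring(-.023,0,.028),ring(-.023,.1,.016)]).astype(np.float32)).astype(np.int32),255); m&=w
        p=np.argwhere(m)[:,::-1]; s=(p-u0)@d
        # uphill extreme of the base: seen vs seated model (in mm uphill)
        print(y,n,"base uphill off mm",round((np.percentile(s,99.7)-((ring(-.021,0,.021)-u0)@d).max())/k,1))
```

```text
-0.111 top base uphill off mm 3.8
-0.111 side base uphill off mm 1.0
-0.037 top base uphill off mm -0.1
-0.037 side base uphill off mm -2.6
0.037 top base uphill off mm 1.3
0.037 side base uphill off mm -1.2
0.111 top base uphill off mm 2.0
0.111 side base uphill off mm -0.4
```

Red's base really is about 4 mm uphill of teal's. On the re-grip my pads were about 7 mm ahead of the bottle's axis, so they met the backstop before the bottle did. I'll grip it again, centred on its axis.

```bash
python3 -c "
from h import *
print(go(.659,-.0508,.135,-3.75),go(.659,-.0508,.026,-3.75))"
```

```text
('t34.4', array([ 14.12, -15.62,   1.63]), 'yaw', np.float64(-3.65), 'turn', np.float64(0.1)) ('t34.4', array([ 14.04, -15.57,  12.53]), 'yaw', np.float64(-3.65), 'turn', np.float64(0.1))
```

Call:
arm_command --moves '[2,-2.2,0,0,2.8,-3,0,0,2.8,-3,0,0,2.8,-3,0,0,2.4,-3,0,0,1.3,-1.4,0,0,0,0,1.2,0,0,0,0,0,0,0,0,0,0,0,0,0]'

```text
time: 35.23
ee_pos: [0.6576, -0.0532, 0.1384]
eef_rot: [0.999, -0.033, 0.003, -0.002]
ft_force: [-0.1, 0.7, 0.3]
width: 0.0523
grip_force: 0.0
```

```bash
python3 -c "
from h import *
print(go(.659,-.0508,.026,-3.75))"
```

```text
('t35.2', array([ 0.06, -0.19, 11.24]), 'yaw', np.float64(-3.79), 'turn', np.float64(-0.04))
```

Call:
arm_command --moves '[0,-0.2,2,0,0,0,3,0,0,0,3,0,0,0,2,0,0,0,1,0,0,0,0,0]'

```text
time: 35.73
ee_pos: [0.6574, -0.0503, 0.0268]
eef_rot: [0.999, -0.033, 0.002, -0.003]
ft_force: [-0.8, 0.8, -1.1]
width: 0.0521
grip_force: 0.6
```

Call:
arm_command --moves '[0,0,0,0,0,0,0,0,0,0,0,0,0,0,-0.2,0,0,0,0,0]' --fingers 35 --squeeze 10

```text
time: 36.15
ee_pos: [0.6591, -0.05, 0.0314]
eef_rot: [0.999, -0.033, 0.004, -0.002]
ft_force: [-0.5, 0.9, -1.6]
width: 0.0415
grip_force: 10.0
```

Call:
arm_command --moves '[0.15,0,0.04,0,0.15,0,0.04,0,0.15,0,0.04,0,0,0,0,0]'

```text
time: 36.48
ee_pos: [0.6636, -0.05, 0.0292]
eef_rot: [0.999, -0.033, 0.003, -0.003]
ft_force: [0.8, 0.5, 2.7]
width: 0.0417
grip_force: 10.0
```

Call:
arm_command --moves '[0.15,0,0.04,0,0.15,0,0.04,0,0,0,0,0]'

```text
time: 36.73
ee_pos: [0.6666, -0.0502, 0.0286]
eef_rot: [0.999, -0.033, 0.003, -0.003]
ft_force: [-0.5, -0.6, 3.8]
width: 0.0415
grip_force: 10.0
```

Call:
arm_command --moves '[0.15,0,0.04,0,0.1,0,0.02,0,0,0,0,0]'

```text
time: 36.98
ee_pos: [0.6685, -0.0504, 0.0284]
eef_rot: [0.999, -0.033, 0.003, -0.002]
ft_force: [-5.2, -1.0, 8.6]
width: 0.0417
grip_force: 10.0
```

```bash
cat > dots.py <<'E'
from h import *
b=r.camera("side")[:,:,::-1]
m=cv2.inRange(b,(115,115,115),(255,255,255))
for y,d0 in((-.111,241.4),(-.037,218.1),(.037,191.8),(.111,161.9)):
    u,v=proj("side",seat(y,.1)); x,yy=int(u),int(v); k,l,st,ce=cv2.connectedComponentsWithStats(m[yy-7:yy+8,x-10:x+13])
    print(y,[(ce[j]+[x-10-u,yy-7-v]).round(1) for j in range(1,k) if st[j,4]>6])
E
python3 dots.py
```

```text
-0.111 []
-0.037 []
0.037 [array([10.6, -5.6]), array([ 1.3, -0.4])]
0.111 [array([ 1.8, -0.3])]
```

Call:
arm_command --moves '[-0.05,0,0,0,0,0,0,0,0,0,0,0,0,0,0,0]' --fingers 60

```text
time: 37.37
ee_pos: [0.6681, -0.0504, 0.0275]
eef_rot: [0.999, -0.033, 0.003, -0.003]
ft_force: [0.2, -0.5, -0.3]
width: 0.0513
grip_force: 0.0
```

Call:
arm_command --moves '[0,0,-1,0,0,0,-2.5,0,0,0,-3,0,0,0,-3,0,0,0,-3,0,-2,2,0,0,-3,3,0,0,-3,3,0,0,-3,3,0,0,-3,3,0,0,-2,2,0,0,0,0,0,0]'

```text
time: 38.37
ee_pos: [0.4953, -0.2041, 0.1514]
eef_rot: [0.999, -0.037, 0.002, -0.001]
ft_force: [-0.0, -0.2, -0.3]
width: 0.0523
grip_force: 0.0
```

```bash
python3 dots.py
```

```text
-0.111 [array([-0.5, -0.2])]
-0.037 [array([ 1.1, -0.7])]
0.037 [array([ 1.1, -0.5])]
0.111 [array([ 1.9, -0.4])]
```

Red moved 5.5 mm and is now seated. By the same measure the other three are about 2–4 mm short, so I'll repeat the centred re-grip for each. Teal first.

```bash
python3 -c "
from h import *
print(go(.667,.0215,.14,-3.75))"
```

```text
('t38.4', array([ 15.32, -23.44,   1.33]), 'yaw', np.float64(-4.05), 'turn', np.float64(-0.3))
```

Call:
arm_command --moves '[1.5,-2.4,0,0,2.3,-3.4,0,0,2.3,-3.4,0,0,2.3,-3.4,0,0,2.3,-3.4,0,0,2.2,-3.4,0,0,1.7,-2.6,0,0,0.8,-1.3,0.9,0,0,0,0,0,0,0,0,0,0,0,0,0]'

```text
time: 39.33
ee_pos: [0.6685, 0.0244, 0.1444]
eef_rot: [0.999, -0.032, 0.003, -0.003]
ft_force: [-0.3, -0.1, -1.0]
width: 0.0524
grip_force: 0.0
```

```bash
python3 -c "
from h import *
print(go(.667,.0215,.028,-3.75))"
```

```text
('t39.3', array([-0.21,  0.36, 11.64]), 'yaw', np.float64(-3.72), 'turn', np.float64(0.03))
```

Call:
arm_command --moves '[-0.2,0.35,2,0,0,0,3,0,0,0,3,0,0,0,2.4,0,0,0,1,0,0,0,0,0]'

```text
time: 39.83
ee_pos: [0.6655, 0.02, 0.0283]
eef_rot: [0.999, -0.033, 0.002, -0.002]
ft_force: [-0.4, -0.4, -0.1]
width: 0.0522
grip_force: 0.0
```

Call:
arm_command --moves '[0,0,0,0,0,0,0,0,0,0,0,0,0,0,-0.2,0,0,0,0,0]' --fingers 35 --squeeze 10

```text
time: 40.25
ee_pos: [0.6675, 0.0215, 0.0334]
eef_rot: [0.999, -0.033, 0.004, -0.003]
ft_force: [-0.5, 0.5, -1.0]
width: 0.0416
grip_force: 10.0
```

Call:
arm_command --moves '[0.15,0,0.04,0,0.15,0,0.04,0,0,0,0,0]'

```text
time: 40.5
ee_pos: [0.6706, 0.0214, 0.0319]
eef_rot: [0.999, -0.033, 0.004, -0.003]
ft_force: [-0.1, 0.6, 4.4]
width: 0.0415
grip_force: 10.0
```

Call:
arm_command --moves '[0.15,0,0.04,0,0.15,0,0.04,0,0,0,0,0]'

```text
time: 40.75
ee_pos: [0.6736, 0.0212, 0.0316]
eef_rot: [0.999, -0.033, 0.004, -0.003]
ft_force: [-2.8, -0.9, 7.6]
width: 0.0417
grip_force: 10.0
```

Call:
arm_command --moves '[0.15,0,0.03,0,0.1,0,0.02,0,0,0,0,0]'

```text
time: 41.0
ee_pos: [0.6748, 0.0212, 0.0309]
eef_rot: [0.999, -0.032, 0.002, -0.002]
ft_force: [-7.8, -1.3, 10.8]
width: 0.042
grip_force: 10.0
```

Call:
arm_command --moves '[-0.05,0,0,0,0,0,0,0,0,0,0,0,0,0,0,0]' --fingers 60

```text
time: 41.33
ee_pos: [0.675, 0.0209, 0.0298]
eef_rot: [0.999, -0.033, 0.003, -0.003]
ft_force: [0.7, -0.4, 0.1]
width: 0.0517
grip_force: 0.0
```

Call:
arm_command --moves '[0,0,-1,0,0,0,-2.5,0,0,0,-3,0,0,0,-3,0,0,0,-2,0,0,-1.4,0,0,0,-3,0,0,0,-3,0,0,0,0,0,0,0,0,0,0]'

```text
time: 42.17
ee_pos: [0.6784, 0.0976, 0.1456]
eef_rot: [1.0, -0.03, 0.003, -0.003]
ft_force: [0.2, -0.1, 0.3]
width: 0.0521
grip_force: 0.0
```

```bash
python3 dots.py; python3 -c "
from h import *
print(go(.6715,.0955,.028,-3.75))"
```

```text
-0.111 [array([-5.6, -1.9]), array([ 4.5, -5.2]), array([-0.5, -0.3])]
-0.037 [array([10.6, -5.3])]
0.037 [array([ 4.4, -6.1])]
0.111 [array([ 2.1, -0.4])]
('t42.2', array([-0.8 ,  0.08, 11.74]), 'yaw', np.float64(-3.64), 'turn', np.float64(0.11))
```

Now yellow the same way.

Call:
arm_command --moves '[-0.8,0.1,2,0,0,0,3,0,0,0,3,0,0,0,2.5,0,0,0,1,0,0,0,0,0]'

```text
time: 42.72
ee_pos: [0.6703, 0.0925, 0.0277]
eef_rot: [0.999, -0.033, 0.001, -0.002]
ft_force: [0.1, 0.1, 0.4]
width: 0.0523
grip_force: 0.0
```

Call:
arm_command --moves '[0,0,0,0,0,0,0,0,0,0,0,0,0,0,-0.2,0,0,0,0,0]' --fingers 35 --squeeze 10

```text
time: 43.13
ee_pos: [0.6722, 0.0944, 0.0337]
eef_rot: [0.999, -0.033, 0.004, -0.003]
ft_force: [-0.6, 0.7, -1.2]
width: 0.042
grip_force: 10.0
```

Call:
arm_command --moves '[0.15,0,0.04,0,0.15,0,0.04,0,0,0,0,0]'

```text
time: 43.38
ee_pos: [0.6752, 0.0943, 0.032]
eef_rot: [0.999, -0.033, 0.004, -0.003]
ft_force: [0.5, 0.6, 4.1]
width: 0.0418
grip_force: 10.0
```

Call:
arm_command --moves '[0.15,0,0.04,0,0.15,0,0.04,0,0,0,0,0]'

```text
time: 43.63
ee_pos: [0.6781, 0.0944, 0.0317]
eef_rot: [0.999, -0.033, 0.003, -0.003]
ft_force: [-1.9, 0.9, 6.4]
width: 0.0419
grip_force: 10.0
```

Call:
arm_command --moves '[0.15,0,0.03,0,0.1,0,0.02,0,0,0,0,0]'

```text
time: 43.88
ee_pos: [0.6792, 0.0943, 0.0311]
eef_rot: [0.999, -0.032, 0.002, -0.003]
ft_force: [-8.6, -1.9, 11.3]
width: 0.0418
grip_force: 10.0
```

Call:
arm_command --moves '[-0.05,0,0,0,0,0,0,0,0,0,0,0,0,0,0,0]' --fingers 60

```text
time: 44.22
ee_pos: [0.6798, 0.0936, 0.0301]
eef_rot: [0.999, -0.033, 0.003, -0.003]
ft_force: [-1.1, 0.1, -0.3]
width: 0.0513
grip_force: 0.0
```

Call:
arm_command --moves '[0,0,-1,0,0,0,-2.5,0,0,0,-3,0,0,0,-3,0,0,0,-2,0,-0.5,-1.4,0,0,-0.3,-3,0,0,0,-2.9,0,0,0,0,0,0,0,0,0,0]'

```text
time: 45.05
ee_pos: [0.6748, 0.1697, 0.1458]
eef_rot: [1.0, -0.031, 0.003, -0.003]
ft_force: [0.9, -0.5, -0.1]
width: 0.0524
grip_force: 0.0
```

```bash
python3 -c "
from h import *
print(go(.675,.1690,.028,-3.75),r.read_state()['joint_positions'][6])"
```

```text
('t45.0', array([-0.04,  0.14, 11.78]), 'yaw', np.float64(-3.5), 'turn', np.float64(0.25)) -2.2034185365818937
```

Now brown.

Call:
arm_command --moves '[0,0,2,0.2,0,0,3,0,0,0,3,0,0,0,2.5,0,0,0,1,0,0,0,0,0]'

```text
time: 45.55
ee_pos: [0.6751, 0.1655, 0.028]
eef_rot: [0.999, -0.035, 0.001, -0.002]
ft_force: [-0.4, -0.6, 0.7]
width: 0.052
grip_force: 0.0
```

Call:
arm_command --moves '[0,0,0,0,0,0,0,0,0,0,0,0,0,0,-0.2,0,0,0,0,0]' --fingers 35 --squeeze 10

```text
time: 45.97
ee_pos: [0.677, 0.1673, 0.034]
eef_rot: [0.999, -0.034, 0.004, -0.003]
ft_force: [-0.2, -0.9, -1.8]
width: 0.0418
grip_force: 10.0
```

Call:
arm_command --moves '[0.15,0,0.04,0,0.15,0,0.04,0,0,0,0,0]'

```text
time: 46.22
ee_pos: [0.6801, 0.1672, 0.0325]
eef_rot: [0.999, -0.034, 0.004, -0.003]
ft_force: [-0.8, 0.7, 5.0]
width: 0.0422
grip_force: 10.0
```

Call:
arm_command --moves '[0.15,0,0.04,0,0.15,0,0.04,0,0,0,0,0]'

```text
time: 46.47
ee_pos: [0.6832, 0.1672, 0.0321]
eef_rot: [0.999, -0.034, 0.004, -0.003]
ft_force: [-1.1, 0.5, 7.9]
width: 0.0419
grip_force: 10.0
```

Call:
arm_command --moves '[0.15,0,0.03,0,0.1,0,0.02,0,0,0,0,0]'

```text
time: 46.72
ee_pos: [0.6844, 0.1673, 0.0316]
eef_rot: [0.999, -0.034, 0.003, -0.003]
ft_force: [-6.4, -0.5, 10.9]
width: 0.0419
grip_force: 10.0
```

Call:
arm_command --moves '[-0.05,0,0,0,0,0,0,0,0,0,0,0,0,0,0,0]' --fingers 60

```text
time: 47.05
ee_pos: [0.6845, 0.1663, 0.0303]
eef_rot: [0.999, -0.034, 0.003, -0.002]
ft_force: [-0.5, 0.7, 0.4]
width: 0.0515
grip_force: 0.0
```

Call:
arm_command --moves '[0,0,-1,0,0,0,-2.5,0,0,0,-3,0,0,0,-3,0,0,0,-3,0,-1,3,0,0,-1,4,0,0,-1,4,0,0,-2,3.6,0,0,-2,3.6,0,0,-2,3.6,0,0,-2,3.6,0,0]'

```text
time: 48.05
ee_pos: [0.5553, -0.0813, 0.1542]
eef_rot: [0.999, -0.034, 0.003, -0.002]
ft_force: [1.3, -0.6, 1.1]
width: 0.0523
grip_force: 0.0
```

Call:
arm_command --moves '[-2.5,3,0,0,-2.5,3,0,0,-2.5,2,0,0,0,0,0,0,0,0,0,0]'

```text
time: 48.47
ee_pos: [0.4752, -0.1563, 0.1535]
eef_rot: [0.999, -0.036, 0.003, -0.002]
ft_force: [0.8, 0.8, 0.3]
width: 0.0523
grip_force: 0.0
```

```bash
python3 dots.py
python3 - <<'E'
from h import *
b=r.camera("side")[:,:,::-1];a=r.camera("top")[:,:,::-1]
cv2.imwrite("pics/fin2.png",np.hstack([cv2.resize(a[120:300,80:350],(400,267)),cv2.resize(b[100:390,120:420],(400,387))[:267]]))
E
```

```text
-0.111 [array([-0.5, -0.2])]
-0.037 [array([ 0.6, -0.8])]
0.037 [array([ 0.8, -1.2])]
0.111 [array([ 2.1, -1.4])]
```

View pics/fin2.png

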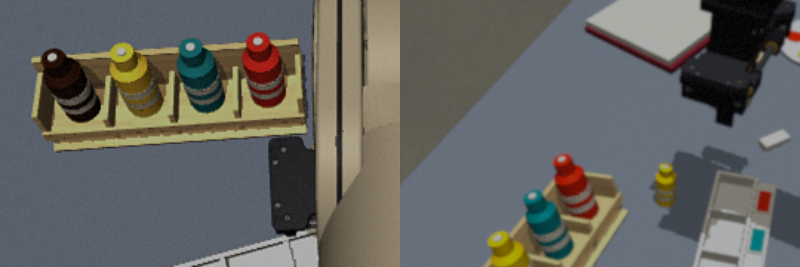

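Run:
```python
from h import *
b=r.camera("side");a=r.camera("top")
for y in(-.111,-.037,.037,.111):
    d=[]
    for n,im in(("top",a),("side",b)):
        m=cv2.inRange(im,(115,115,115),(255,255,255)); u,v=proj(n,seat(y,.1)); x,q=int(u),int(v)
        k,l,st,ce=cv2.connectedComponentsWithStats(m[q-7:q+8,x-9:x+10]); j=1+np.argmax(st[1:,4]); d.append(ce[j]+[x-9,q-7])
    p,e=tri(*d); w=p-seat(y,.1); c,s=np.cos(np.radians(-3.75)),np.sin(np.radians(-3.75)); print(y,"rack dx,dy,dz mm",(1000*np.array([w[0]*c+w[1]*s,-w[0]*s+w[1]*c,w[2]])).round(1),round(e*1000,1))
```

```text
-0.111 rack dx,dy,dz mm [-0.5  1.8  2.4] 0.1
-0.037 rack dx,dy,dz mm [-1.9 -0.   2.9] 0.4
0.037 rack dx,dy,dz mm [-1.7 -1.   2.6] 0.6
0.111 rack dx,dy,dz mm [-3.4 -1.8  3.3] 0.4
```

The force stops agree within about 1.5 mm. Brown shows the largest residual, so I'll give it one direct nudge with shut fingers from the uphill side.

Call:
arm_command --moves '[1,-3,0,0,1.4,-3.4,0,0,1.4,-3.4,0,0,1.4,-3.4,0,0,1.4,-3.4,0,0,1.4,-3.4,0,0,1.4,-3.4,0,0,1.4,-3.4,0,0,1.4,-3,0,0,0,0,0,0,0,0,0,0]' --fingers 0

```text
time: 49.63
ee_pos: [0.618, 0.1385, 0.1544]
eef_rot: [0.999, -0.032, 0.002, -0.004]
ft_force: [-1.0, -0.3, -0.7]
width: 0.0008
grip_force: 0.0
```

```bash
python3 -c "
from h import *
print(go(.624,.169,.03,-3.75),r.read_state()['joint_positions'][6])"
```

```text
('t49.6', array([ 0.35, -2.98, 12.46]), 'yaw', np.float64(-3.63), 'turn', np.float64(0.12)) -2.188667804543529
```

Call:
arm_command --moves '[0.2,-1.5,0,0,0,-1.5,0,0,0,0,2,0,0,0,3,0,0,0,3,0,0,0,2.4,0,0,0,1.2,0,0,0,0.8,0,0,0,0,0]'

```text
time: 50.38
ee_pos: [0.6228, 0.1641, 0.0303]
eef_rot: [0.999, -0.035, 0.002, -0.002]
ft_force: [0.3, 0.3, -0.4]
width: 0.0004
grip_force: 0.0
```

Call:
arm_command --moves '[0.3,0,0,0,0.3,0,0,0,0.3,0,0,0,0,0,0,0]'

```text
time: 50.72
ee_pos: [0.6335, 0.1641, 0.0324]
eef_rot: [0.999, -0.035, 0.004, -0.003]
ft_force: [0.4, 0.4, 0.3]
width: 0.0005
grip_force: 0.0
```

Call:
arm_command --moves '[0.2,0,0,0,0.2,0,0,0,0,0,0,0]'

```text
time: 50.97
ee_pos: [0.6366, 0.1638, 0.0315]
eef_rot: [0.999, -0.034, 0.003, -0.003]
ft_force: [-0.3, 0.4, 0.0]
width: 0.0002
grip_force: 0.0
```

Call:
arm_command --moves '[0.1,-0.4,0,0,0.2,0,0,0,0,0,0,0]'

```text
time: 51.22
ee_pos: [0.6397, 0.1681, 0.0314]
eef_rot: [0.999, -0.034, 0.003, -0.003]
ft_force: [-0.2, -0.4, -1.0]
width: 0.0005
grip_force: 0.0
```

Call:
arm_command --moves '[0.15,0,0,0,0.15,0,0,0,0,0,0,0]'

```text
time: 51.47
ee_pos: [0.6427, 0.1674, 0.0314]
eef_rot: [0.999, -0.034, 0.003, -0.003]
ft_force: [-0.3, 0.7, -0.2]
width: 0.0003
grip_force: 0.2
```

Call:
arm_command --moves '[0.15,0,0,0,0.15,0,0,0,0,0,0,0]'

```text
time: 51.72
ee_pos: [0.6454, 0.1672, 0.0313]
eef_rot: [0.999, -0.034, 0.003, -0.003]
ft_force: [-0.9, -0.7, -0.0]
width: 0.0005
grip_force: 0.6
```

Call:
arm_command --moves '[0.1,0,0,0,0.1,0,0,0,0,0,0,0]'

```text
time: 51.97
ee_pos: [0.6461, 0.1676, 0.0308]
eef_rot: [0.999, -0.034, 0.002, -0.003]
ft_force: [-5.7, 0.8, 0.1]
width: 0.0007
grip_force: 2.6
```

Call:
arm_command --moves '[0.1,0,0,0,0,0,0,0]'

```text
time: 52.13
ee_pos: [0.6463, 0.1678, 0.0306]
eef_rot: [0.999, -0.034, 0.001, -0.003]
ft_force: [-7.3, 1.2, -0.4]
width: 0.0002
grip_force: 3.7
```

Brown slid about 3 mm to a hard stop. I'll do the same for yellow, teal and red, stepping one bay at a time.

Call:
arm_command --moves '[-0.8,0,0,0,-0.8,0,0,0,0,0,-3,0,0,2.4,0,0,0,2.5,0,0,0,2.5,0,0,0,0,0,0,0,0,3,0,0,0,0,0]'

```text
time: 52.88
ee_pos: [0.6252, 0.0927, 0.0273]
eef_rot: [0.999, -0.035, 0.001, -0.002]
ft_force: [-0.7, -0.2, -1.0]
width: 0.0004
grip_force: 0.0
```

```bash
python3 -c "
from h import *
print(go(.6413,.0945,.031,-3.75))"; python3 dots.py
```

```text
('t52.9', array([ 1.6 , -0.29, -0.36]), 'yaw', np.float64(-4.01), 'turn', np.float64(-0.26))
-0.111 []
-0.037 []
0.037 []
0.111 [array([-0.8, -1.5])]
```

Call:
arm_command --moves '[0.3,-0.2,-0.3,0,0.3,0,0,0,0.3,0,0,0,0.2,0,0,0,0.2,0,0,0,0,0,0,0]'

```text
time: 53.43
ee_pos: [0.6409, 0.0956, 0.0343]
eef_rot: [0.999, -0.034, 0.003, -0.003]
ft_force: [-0.0, 0.2, 0.0]
width: 0.0003
grip_force: 0.3
```

Call:
arm_command --moves '[0.15,0,0,0,0.1,0,0,0,0,0,0,0]'

```text
time: 53.68
ee_pos: [0.6426, 0.0954, 0.0338]
eef_rot: [0.999, -0.034, 0.003, -0.003]
ft_force: [-2.6, -0.1, 2.1]
width: 0.0004
grip_force: 1.1
```

Call:
arm_command --moves '[0.1,0,0,0,0.1,0,0,0,0,0,0,0]'

```text
time: 53.93
ee_pos: [0.643, 0.0957, 0.0336]
eef_rot: [0.999, -0.034, 0.001, -0.002]
ft_force: [-9.0, 0.7, 3.3]
width: 0.0004
grip_force: 4.6
```

Yellow is at a hard stop. Teal next.

Call:
arm_command --moves '[-0.8,0,0,0,-1,0,0,0,0,0,-3,0,0,2.4,0,0,0,2.5,0,0,0,2.5,0,0,0,0,0,0,0,0,2.9,0,0,0,0,0,0,0,0,0]'

```text
time: 54.77
ee_pos: [0.6208, 0.0225, 0.0337]
eef_rot: [0.999, -0.034, 0.002, -0.003]
ft_force: [0.3, 0.4, 0.4]
width: 0.0007
grip_force: 0.0
```

```bash
python3 -c "
from h import *
print(go(.6373,.022,.033,-3.75))"
```

```text
('t54.8', array([ 1.65, -0.06,  0.08]), 'yaw', np.float64(-3.93), 'turn', np.float64(-0.18))
```

Call:
arm_command --moves '[0.3,0,0,0,0.3,0,0,0,0.3,0,0,0,0.2,0,0,0,0.2,0,0,0,0,0,0,0]'

```text
time: 55.27
ee_pos: [0.6354, 0.0218, 0.0349]
eef_rot: [0.999, -0.034, 0.003, -0.003]
ft_force: [-0.3, -0.1, 1.0]
width: 0.0003
grip_force: 0.1
```

Call:
arm_command --moves '[0.15,0,0,0,0.1,0,0,0,0,0,0,0]'

```text
time: 55.52
ee_pos: [0.637, 0.0216, 0.0344]
eef_rot: [0.999, -0.034, 0.003, -0.003]
ft_force: [-2.2, 1.0, 0.2]
width: 0.0008
grip_force: 1.0
```

Call:
arm_command --moves '[0.1,0,0,0,0.1,0,0,0,0,0,0,0]'

```text
time: 55.77
ee_pos: [0.6377, 0.0218, 0.0339]
eef_rot: [0.999, -0.034, 0.001, -0.003]
ft_force: [-6.8, 1.6, 0.0]
width: 0.0007
grip_force: 3.4
```

Teal is at a hard stop. Red next.

Call:
arm_command --moves '[-0.8,0,0,0,-1,0,0,0,0,0,-3,0,0,2.4,0,0,0,2.5,0,0,0,2.4,0,0,0,0,0,0,0,0,3,0,0,0,0,0,0,0,0,0]'

```text
time: 56.6
ee_pos: [0.6152, -0.0501, 0.0334]
eef_rot: [0.999, -0.034, 0.002, -0.003]
ft_force: [-0.2, -0.1, 0.0]
width: 0.0004
grip_force: 0.0
```

Call:
arm_command --moves '[0.3,0,0,0,0.3,0,0,0,0.3,0,0,0,0.2,0,0,0,0.2,0,0,0,0,0,0,0]'

```text
time: 57.1
ee_pos: [0.6299, -0.051, 0.0344]
eef_rot: [0.999, -0.034, 0.003, -0.003]
ft_force: [-0.5, 0.6, -0.1]
width: 0.0007
grip_force: 0.1
```

Call:
arm_command --moves '[0.1,0,0,0,0.1,0,0,0,0,0,0,0]'

```text
time: 57.35
ee_pos: [0.6314, -0.0512, 0.0342]
eef_rot: [0.999, -0.034, 0.003, -0.003]
ft_force: [-0.8, 0.7, 1.1]
width: 0.0005
grip_force: 0.2
```

Call:
arm_command --moves '[0.1,0,0,0,0.1,0,0,0,0,0,0,0]'

```text
time: 57.6
ee_pos: [0.6328, -0.0513, 0.0339]
eef_rot: [0.999, -0.034, 0.002, -0.003]
ft_force: [-3.2, 0.5, 0.8]
width: 0.0005
grip_force: 1.3
```

Call:
arm_command --moves '[0.1,0,0,0,0.05,0,0,0,0,0,0,0]'

```text
time: 57.85
ee_pos: [0.6333, -0.0511, 0.0336]
eef_rot: [0.999, -0.034, 0.001, -0.003]
ft_force: [-6.7, 0.7, 1.0]
width: 0.0005
grip_force: 3.8
```

Call:
arm_command --moves '[-0.8,0,0,0,-1,0,0,0,0,0,-3,0,0,0,-4,0,-2,3,-3,0,-3,3,0,0,-3,3,0,0,-3,3,0,0,-3,2,0,0,0,0,0,0,0,0,0,0]'

```text
time: 58.77
ee_pos: [0.4697, -0.1785, 0.1295]
eef_rot: [0.999, -0.037, 0.003, -0.001]
ft_force: [1.0, 0.6, 0.0]
width: 0.0001
grip_force: 0.0
```

```bash
python3 dots.py
python3 - <<'E'
from h import *
b=r.camera("side");a=r.camera("top")
for y in(-.111,-.037,.037,.111):
    d=[]
    for n,im in(("top",a),("side",b)):
        m=cv2.inRange(im,(115,115,115),(255,255,255)); u,v=proj(n,seat(y,.1)); x,q=int(u),int(v)
        k,l,st,ce=cv2.connectedComponentsWithStats(m[q-7:q+8,x-9:x+10])
        if k>1: j=1+np.argmax(st[1:,4]); d.append(ce[j]+[x-9,q-7])
    if len(d)<2: print(y,d); continue
    p,e=tri(*d); w=p-seat(y,.1); c,s=np.cos(np.radians(-3.75)),np.sin(np.radians(-3.75)); print(y,(1000*np.array([w[0]*c+w[1]*s,-w[0]*s+w[1]*c,w[2]])).round(1),round(e*1000,1))
print(onz("top",*[0,0],0)[:0])
E
```

```text
-0.111 [array([-1.7, -0.5])]
-0.037 [array([-0.1, -1.2])]
0.037 [array([-0.8, -1.6])]
0.111 [array([ 0.1, -2.2])]
-0.111 [1.9 1.7 1.7] 0.7
-0.037 [-0.1 -0.3  2.4] 0.4
0.037 [ 1.8 -1.2  1.6] 0.3
0.111 [ 0.2 -2.   2.9] 0.2
[]
```

All four are now within about 1 mm of the same seated line, and the arm is clear. Handing in.

```bash
python3 -c "
from bench import r
print(r.close_job())"
```

```text
the job is handed in; nothing more can be done
None
```

I moved all four bottles into the rack in tray order (brown, yellow, teal, red from left to right), each standing flat and pushed against the backstop, never took the arm near the cup, and handed the job in at about 59 s; no verdict was shown.

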